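# Pack the sharpening kit into its fitted tray

### The job

Put the sharpening kit back into its tray: the oilstone flat in the long recess, the slip stone flat in the narrow recess with the finger channel and the small tin of honing paste upright in the round well, each fully down on the felt. Once the oilstone lies in its recess, close it in by setting its wooden cover over it, square with the insert and resting flat on it all round. The larger wax tin and the eraser are not part of the kit: leave them where they lie.

Things in the scene. Friction and masses are not known exactly. Their poses are not given: they have to be found in the camera images.
- tray: shallow dark hardwood tray lying on the bench, too heavy to shift; 264 mm along its own x, 208 mm along its own y, rim 20 mm high; origin under its centre, z up. Three light wooden inserts (each listed on its own) lie in it side by side along its x, 80 mm apart, in any order, and stand 6 mm proud of the rim; they stay in place.
- stone_insert: light wooden insert block in the tray for the oilstone, 80 mm (own x) by 184 mm (own y) by 20 mm high, origin at the centre of its underside (6 mm above the bench), z up. Centred in its top: a rectangular recess 60 mm (x) by 160 mm (y), 12 mm deep, grey felt floor 8 mm above the origin.
- slip_insert: insert block of the same outer size for the slip stone, origin likewise. Centred in its top: a rectangular recess 48 mm (x) by 112 mm (y), 12 mm deep (felt floor 8 mm above the origin), crossed at its middle by an equally deep finger channel 46 mm wide (y) that runs along x through the whole width of the block, so that fingers on the stone's long sides can go down with it.
- tin_insert: insert block of the same outer size for the paste tin, origin likewise. Centred in its top: a round well 62 mm across, 12 mm deep, felt floor 8 mm above the origin.
- oilstone: dark grey rectangular oilstone on the bench, 50 mm (own x) by 150 mm (own y) by 28 mm high, origin at the centre of its underside, z up. In its recess it stands 16 mm above the insert's top.
- stone_cover: brown wooden cover for the oilstone, a box open below, standing mouth down on the bench: 72 mm (own x) by 172 mm (own y) outside, walls 3.5 mm, 19 mm deep inside, top face 24 mm high; on top a grip rail 22 mm wide (x), 80 mm long (y), up to 42 mm high. Origin at the centre of its underside, z up. Over the stone it rests on the insert's top face and fits about 7 mm loose all round the stone.
- slip_stone: pale grey flat slip stone, 36 mm (own x) by 100 mm (own y) by 12 mm high, origin at the centre of its underside, z up.
- paste_tin: small round bare-metal tin of honing paste, 52 mm across, 30 mm high, origin at the centre of its underside, z up.
- wax_tin: look-alike, not part of the kit: larger, flatter round bare-metal tin, 68 mm across, 24 mm high, origin at the centre of its underside.
- eraser: look-alike, not part of the kit: small pale eraser, 22 mm by 42 mm (own y) by 12 mm high, origin at the centre of its underside.
Mind the look-alikes: they are no part of the job. What is shaped like the paste_tin but blue or green is not meant.

How it is judged:
At the end, for the whole second after the job is handed in: oilstone, slip stone and paste tin each at rest, level and down on the felt of their own recess (3 mm in height, 8 to 9 mm sideways); cover at rest, level on the stone insert (3 mm; within 13 mm of its centre, 7 degrees of square); wax tin and eraser within 30 mm of where they lay (x of oilstone in the frame of stone_insert between -0.008 and 0.008 m and y of oilstone in the frame of stone_insert between -0.008 and 0.008 m and z of oilstone in the frame of stone_insert between 0.005 and 0.011 m and angle between each of oilstone, slip_stone, paste_tin, stone_cover's own z axis and vertical below 0.06 rad and linear speed of each of oilstone, slip_stone, paste_tin, stone_cover below 0.01 m/s and x of slip_stone in the frame of slip_insert between -0.009 and 0.009 m and y of slip_stone in the frame of slip_insert between -0.009 and 0.009 m and z of slip_stone in the frame of slip_insert between 0.005 and 0.011 m and x of paste_tin in the frame of tin_insert between -0.008 and 0.008 m and y of paste_tin in the frame of tin_insert between -0.008 and 0.008 m and z of paste_tin in the frame of tin_insert between 0.005 and 0.011 m and x of stone_cover in the frame of stone_insert between -0.013 and 0.013 m and y of stone_cover in the frame of stone_insert between -0.013 and 0.013 m and z of stone_cover in the frame of stone_insert between 0.017 and 0.023 m and angle between the y axis of stone_cover and the y axis of stone_insert, either way round below 0.12 rad and distance of each of wax_tin, eraser from where it was at the start of the episode below 0.03 m); the robot touches nothing.
It fails at once if a look-alike (wax tin or eraser) is shifted by more than 30 mm (distance of any of wax_tin, eraser from where it was at the start of the episode above 0.03 m).
It also fails if it takes over 96 s, if anything falls off the work surface, if the arm or the gripper's body presses on something with over 40 N, if the wrist force passes 120 N, or if a joint passes its speed limit or range.

### The arm

A 7-joint arm with a two-finger parallel gripper is mounted at the origin on the work surface; the furniture and walls round the work are solid. World frame = base frame: x ahead of the robot, y to its left, z up, the work surface at z = 0. Lengths are in m, angles in rad, forces in N, time in s.
With the tool pointing down it reaches from about 0.4 to 0.9 m from the base axis. Payload 5.5 kg.
Tool frame: the origin (TCP) lies between the finger pads; the fingertips stand 17 mm ahead of it and the grasp point (between the pads) lies 2 mm behind it (manip.finger_overhang is the distance from the TCP to the fingertips, in m); z points along the fingers, y is the direction in which the jaws open and shut (so a half turn about z gives the same grasp; the last joint's range is limited). The gripper opens to 85 mm and grips with 20 to 120 N. Pads are 22 mm wide; open, the fingers measure 114 mm over their backs; the gripper's body (76 mm by 85 mm) begins 54 mm behind the grasp point. The pads swing forward as they close: fully open they stand 13 mm farther back than shut.
Start: joints at [-0.996, 0.501, -0.427, 1.55, 0.221, 1.138, -0.21], TCP at [0.199, 0.619, 0.248] pointing down, gripper open.
Joint ranges: [-2.88, 2.88], [-0.31, 2.03], [-1.54, 1.56], [0.2, 2.42], [-1.41, 4.55], [0.19, 2.02], [-2.57, 2.57]. Speed limits (rad/s): [2.57, 2.57, 3.14, 3.14, 3.14, 3.14, 3.14].

### API

Orientations are given as [roll, pitch, yaw] about the fixed x, y, z axes, in that order (R = Rz(yaw) Ry(pitch) Rx(roll)).
In Python, from plant import monitor, imaging, ticket, manip gives the robot as it stands.
- The arm moves only by the tool arm_command, never from a script. Its argument "steps" is a list of rows, each a list of 3 entries, a list of its own where there are three numbers: the turn, a rotation vector about the world's x, y, z as a fraction of full scale, then the shift along the world's x, y, z as a fraction of full scale, then the opening, from -1 (shut) to 1 (fully open). In form: [[[rx, ry, rz], [x, y, z], claw], ...]. A call has 1 to 20 rows; each row is the pose to reach, as a shift and turn from the pose commanded when the call began; what a row does not reach only later rows make up. Full scale, the value 1, is 0.15 m for a shift and 90 degrees for a turn. A row lasts 1/12 s, in which the tool goes at most 41.7 mm and 7.16 degrees, less where a joint would pass 70% of its speed; a pose out of reach is approached as far as the arm can. A call with a number of a shift or a turn outside -1 to 1 is refused whole. A call with a gripper value outside its range is refused whole. The fingers move at their own pace and stop on an object; "newtons" is the grip in N (left out, the last holds). Time passes only in rows, so rows that repeat a pose let the fingers close. It gives the time, the measured TCP pose, the force and the opening at its end, in the units of the state.
- monitor.state(): the state, without advancing time (a new reading comes with each control period).
- imaging.grab_frame(name): name is "scene" or "side" or "wrist"; returns the picture (400x640x3 uint8, red, green, blue); there is no depth.
- imaging.calibration(name): a dict with "camera_matrix" (3x3 intrinsics, pixels), "camera_from_world" (4x4, takes a point from world to camera coordinates); the wrist camera has in their place "T_tool_cam" (4x4, takes a point from camera to tool coordinates, whose origin is the TCP and whose axes are the flange's). Camera axes: x right, y down, z forward; pixel columns grow to the right and rows downward; lengths in m; the calibration is good to about 2 mm. A picture is of the moment at which its call begins: read the wrist's pose just before it. calibration takes no time and is no camera call.
- ticket.hand_in(): hands the job in, once; it reports no verdict.
The state is a dict: "time": time; "joint_pos": joint angles; "qvel": joint speeds; "joint_efforts": joint torques, N m; "position": TCP position; "orientation": TCP orientation; "ft_force": force on the tool from outside, world axes, zero at the start; "wrist_torque": the same for the moment, N m; "grip_width": finger opening in m.
Only numpy, scipy, OpenCV 4.12 (cv2) and the standard library are available. Lean on these libraries where they do the work, as an engineer would, in place of code of your own. Each camera call takes 0.05 s, during which the arm holds its last target.

## Working session

There is one attempt and no reset: what is moved stays moved. The work goes in short steps, Python scripts to look and compute and a tool call to move; the robot and the scene stay as the last step left them, time stands still between calls to the robot, and variables do not carry over. Pictures are saved under pics/ and viewed, and the job is handed in when it is done.

Besides the shell and the picture viewer there is one more tool, called in YAML: its name, and indented under it one key for each argument. arm_command: Moves the arm, as the interface text tells. Shift numbers are shares of 0.15 m and turn numbers shares of 90 degrees, none past 1 either way. Its arguments: {"type":"object","properties":{"steps":{"type":"array"},"newtons":{"type":"number"}},"required":["steps"]}

```bash
mkdir -p pics; python3 - <<'E'
from plant import monitor, imaging, ticket, manip
import cv2,numpy as np
print(monitor.state())
for n in ["scene","side","wrist"]:
    f=imaging.grab_frame(n); cv2.imwrite(f"pics/{n}0.png",f[:,:,::-1])
    c=imaging.calibration(n); print(n,c)
print([x for x in dir(manip) if x[0]!='_'])
E
```

```text
{'time': 0.0, 'joint_pos': array([-0.9958296 ,  0.50186285, -0.42678417,  1.55145619,  0.22076328,
        1.13831145, -0.21028799]), 'qvel': array([ 0.00013082, -0.00109425,  0.00079659,  0.00028521, -0.00055443,
        0.00088124, -0.00138725]), 'joint_efforts': array([ 1.27201697e-04, -5.69519162e+01, -5.81588075e+00, -2.80936468e+01,
        1.06902994e-02,  1.17879777e-02, -2.09793416e-05]), 'position': array([0.19921237, 0.61801401, 0.24724671]), 'orientation': array([-3.13960594e+00, -9.62621141e-05,  2.82987235e+00]), 'ft_force': array([-0.48801589,  0.28832934,  0.42314881]), 'wrist_torque': array([-0.01852954,  0.04388104,  0.01326618]), 'grip_width': 0.08533699684021588}
scene {'camera_matrix': array([[474.302526  ,   0.        , 318.63918601],
       [  0.        , 474.302526  , 198.54025305],
       [  0.        ,   0.        ,   1.        ]]), 'camera_from_world': array([[-0.80419115, -0.59433929,  0.00611524,  0.29387699],
       [-0.25955275,  0.34190381, -0.90318002,  0.21275135],
       [ 0.53470455, -0.72791661, -0.42921842,  1.20700278],
       [ 0.        ,  0. 
[... 348 characters left out ...]
02911978],
       [ 0.07810612,  0.85095148, -0.51940448,  1.24626971],
       [ 0.        ,  0.        ,  0.        ,  1.        ]])}
wrist {'camera_matrix': array([[333.68520006,   0.        , 323.22082984],
       [  0.        , 333.68520006, 190.56315051],
       [  0.        ,   0.        ,   1.        ]]), 'T_tool_cam': array([[-7.58519249e-04, -9.57807709e-01, -2.87408798e-01,
         7.28343607e-02],
       [ 9.99997228e-01, -1.36714941e-03,  1.91695279e-03,
        -1.09435927e-04],
       [-2.22900293e-03, -2.87406547e-01,  9.57806091e-01,
        -1.25399112e-01],
       [ 0.00000000e+00,  0.00000000e+00,  0.00000000e+00,
         1.00000000e+00]])}
['IKError', 'finger_overhang']
```

View pics/scene0.png

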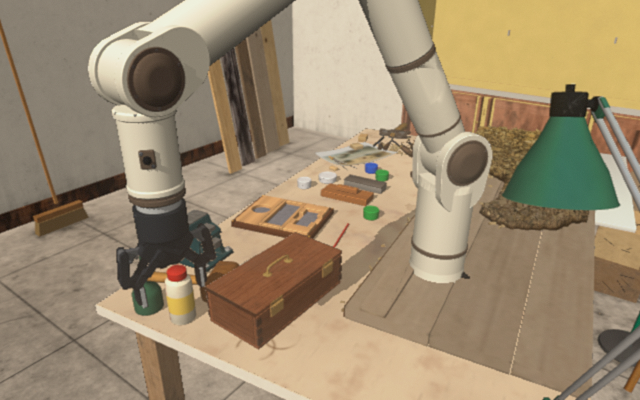

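View pics/side0.png

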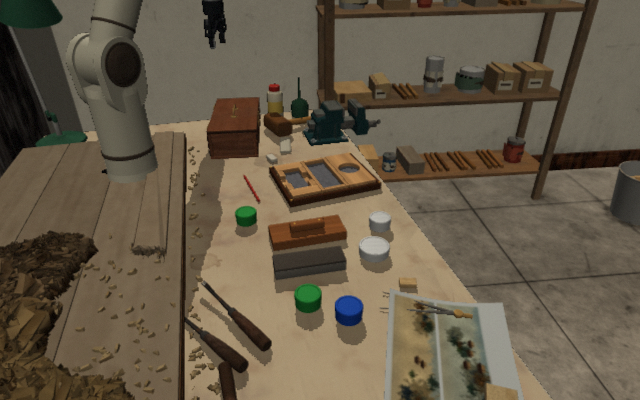

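View pics/wrist0.png

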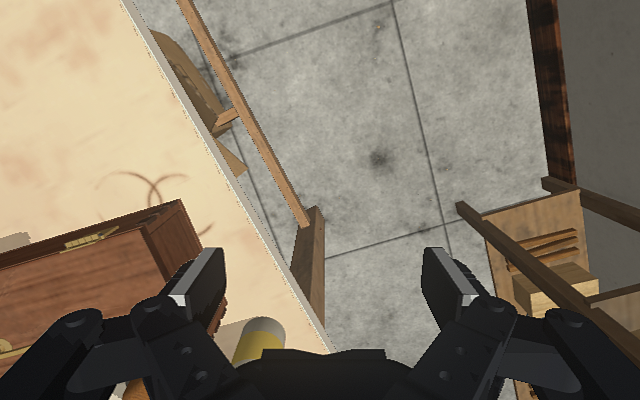

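```bash
python3 - <<'E'
import cv2
a=cv2.imread('pics/side0.png')[120:330,180:440]
cv2.imwrite('pics/sidez.png',cv2.resize(a,(780,630)[:2],interpolation=cv2.INTER_CUBIC)[:600])
b=cv2.imread('pics/scene0.png')[140:250,220:420]
cv2.imwrite('pics/scenez.png',cv2.resize(b,(800,440),interpolation=cv2.INTER_CUBIC))
E
```

```text
(no output)
```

View pics/sidez.png

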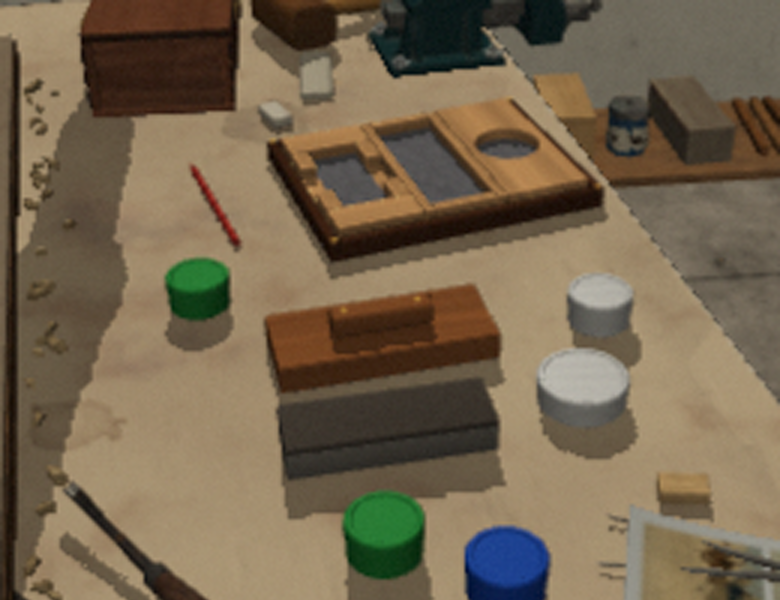

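View pics/scenez.png

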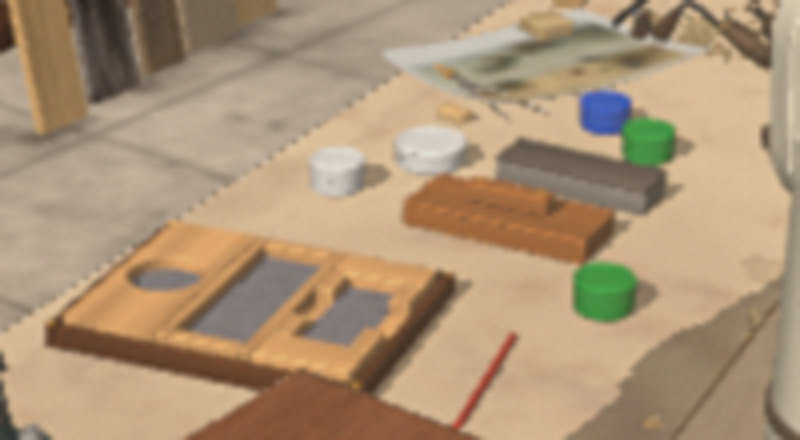

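```bash
cat > lib.py <<'E'
from plant import monitor, imaging, ticket, manip
import cv2,numpy as np
from scipy.spatial.transform import Rotation as Ro
from scipy.optimize import least_squares
def fixed(n):
    c=imaging.calibration(n); return c['camera_matrix'],c['camera_from_world']
def wrist(s):
    c=imaging.calibration('wrist'); T=np.eye(4)
    T[:3,:3]=Ro.from_euler('xyz',s['orientation']).as_matrix(); T[:3,3]=s['position']
    return c['camera_matrix'],np.linalg.inv(T@c['T_tool_cam'])
def bp(cam,uv,z):
    K,T=cam; d=T[:3,:3].T@np.linalg.inv(K)@np.array([uv[0],uv[1],1.]); o=-T[:3,:3].T@T[:3,3]
    return o+d*(z-o[2])/d[2]
def pj(cam,P):
    K,T=cam; P=np.atleast_2d(P); q=P@T[:3,:3].T+T[:3,3]; q=q@K.T; return q[:,:2]/q[:,2:]
def shot(name,tag,save=True):
    s=monitor.state(); f=imaging.grab_frame(name)[:,:,::-1].copy()
    cv2.imwrite(f'pics/{tag}.png',f)
    cam=wrist(s) if name=='wrist' else fixed(name)
    np.savez(f'pics/{tag}.npz',K=cam[0],T=cam[1]); return f,cam,s
def load(tag):
    d=np.load(f'pics/{tag}.npz'); return cv2.imread(f'pics/{tag}.png'),(d['K'],d['T'])
def fitrect(cam,uvs,local,z):
    """local Nx2 pts on plane z -> x,y,yaw by reprojection"""
    local=np.array(local); uvs=np.array(uvs,float); 
    w=np.array([bp(cam,u,z)[:2] for u in uvs])
    a=local-local.mean(0); b=w-w.mean(0)
    th=np.arctan2((a[:,0]*b[:,1]-a[:,1]*b[:,0]).sum(),(a*b).sum())
    R=np.array([[np.cos(th),-np.sin(th)],[np.sin(th),np.cos(th)]])
    t=w.mean(0)-R@local.mean(0)
    res=w-(local@R.T+t)
    return t,th,np.abs(res).max()
E
python3 - <<'E'
from lib import *
c=fixed('side')
f=lambda u,v:(180+u/3,120+v/3)
for n,u,v,z in [('box',160,110,0),('slip',316,80,.012),('eraser',275,115,.006),('trayA',333,240,.02),('trayB',600,185,.02),('trayC',515,100,.02),('trayD',268,143,.02),('cover',385,320,.03),('stone',388,415,.028),('paste',600,288,.03),('wax',583,370,.024),('green',197,272,.03),('boxtopR',235,25,.1)]:
    print(n,bp(c,f(u,v),z).round(3))
E
```

```text
box [0.259 0.154 0.   ]
slip [0.426 0.183 0.012]
eraser [0.38  0.115 0.006]
trayA [ 0.427 -0.161  0.02 ]
trayB [ 0.675 -0.094  0.02 ]
trayC [0.628 0.091 0.02 ]
trayD [0.373 0.026 0.02 ]
cover [ 0.461 -0.298  0.03 ]
stone [ 0.454 -0.41   0.028]
paste [ 0.634 -0.274  0.03 ]
wax [ 0.6   -0.37   0.024]
green [ 0.314 -0.214  0.03 ]
boxtopR [0.346 0.134 0.1  ]
```

arm_command:
  steps:
    - [[0,0,0],[1,-1,1],1]
    - [[0,0,0],[1,-1,1],1]
    - [[0,0,0],[1,-1,1],1]
    - [[0,0,0],[1,-1,1],1]
    - [[0,0,0],[1,-1,1],1]
    - [[0,0,0],[1,-1,1],1]
    - [[0,0,0],[1,-1,1],1]

```text
time: 0.73
position: [0.356, 0.4648, 0.4026]
orientation: [3.138, 0.006, 2.821]
ft_force: [0.2, 0.4, 0.3]
grip_width: 0.0854
```

arm_command:
  steps:
    - [[0,0,0],[0.8,-1,0],1]
    - [[0,0,0],[0.8,-1,0],1]
    - [[0,0,0],[0.8,-1,0],1]
    - [[0,0,0],[0.8,-1,0],1]
    - [[0,0,0],[0.8,-1,0],1]

```text
time: 1.15
position: [0.4723, 0.314, 0.3978]
orientation: [-3.14, 0.001, 2.825]
ft_force: [1.2, -0.4, -1.2]
grip_width: 0.0855
```

arm_command:
  steps:
    - [[0,0,0],[0.1,-1,0.3],1]
    - [[0,0,0],[0.1,-1,0.3],1]
    - [[0,0,0],[0.1,-1,0.3],1]
    - [[0,0,0],[0.1,-1,0.3],1]
    - [[0,0,0],[0.1,-1,0.3],1]

```text
time: 1.57
position: [0.4866, 0.1609, 0.4453]
orientation: [-3.14, 0.004, 2.819]
ft_force: [1.1, -0.5, 0.8]
grip_width: 0.0856
```

```bash
python3 - <<'E'
from lib import *
shot('wrist','w1')
E
```

```text
(no output)
```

View pics/w1.png

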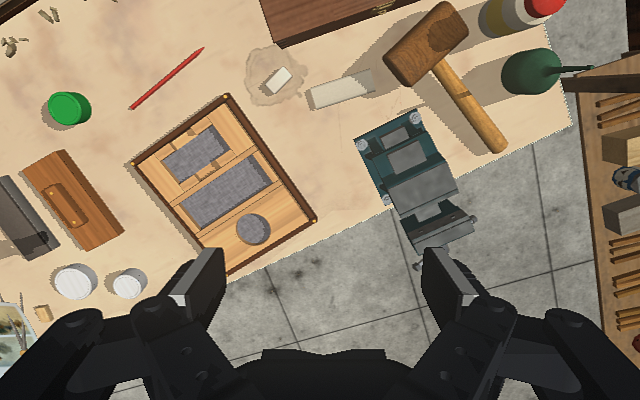

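arm_command:
  steps:
    - [[0,0,0],[0,-1,0.1],1]
    - [[0,0,0],[0,-1,0.1],1]
    - [[0,0,0],[0,-1,0.1],1]
    - [[0,0,0],[0,-1,0.1],1]
    - [[0,0,0],[0,-1,0.1],1]

```text
time: 2.03
position: [0.4845, 0.013, 0.4584]
orientation: [-3.139, 0.001, 2.822]
ft_force: [-0.6, -0.4, -0.6]
grip_width: 0.0855
```

arm_command:
  steps:
    - [[0,0,0],[0.2,-0.8,0],1]
    - [[0,0,0],[0.2,-0.8,0],1]
    - [[0,0,0],[0.2,-0.8,0],1]
    - [[0,0,0],[0.2,-0.8,0],1]
    - [[0,0,0],[0.2,-0.8,0],1]

```text
time: 2.45
position: [0.5147, -0.1021, 0.457]
orientation: [-3.141, -0.002, 2.827]
ft_force: [0.2, 0.4, 0.8]
grip_width: 0.0857
```

```bash
python3 - <<'E'
from lib import *
f,c,s=shot('wrist','w2');print(s['position'],s['orientation'],s['joint_pos'])
E
```

```text
[ 0.51467138 -0.10205267  0.45704505] [-3.14137627e+00 -2.02342655e-03  2.82680381e+00] [ 0.08255118  0.11085688  0.06917173  1.56659623 -0.00780472  1.46643737
  1.40813604]
```

View pics/w2.png

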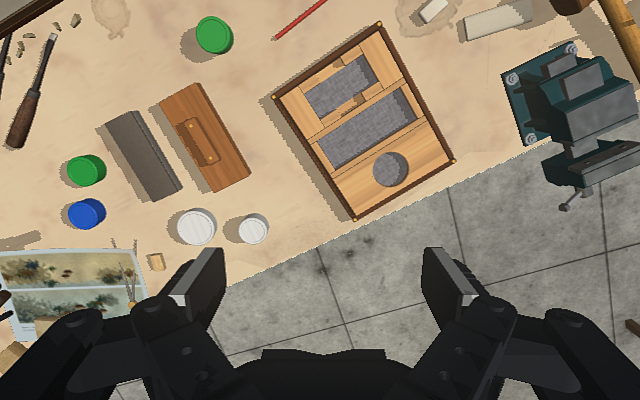

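```bash
python3 - <<'E'
import cv2
a=cv2.imread('pics/w2.png')
cv2.imwrite('pics/z1.png',cv2.resize(a[70:260,90:280],(760,760))[:600] if 0 else cv2.resize(a[75:225,90:280],(760,600),interpolation=cv2.INTER_CUBIC))
cv2.imwrite('pics/z2.png',cv2.resize(a[15:225,260:470],(600,600),interpolation=cv2.INTER_CUBIC))
b=cv2.imread('pics/w1.png')
cv2.imwrite('pics/z3.png',cv2.resize(b[50:125,250:390],(784,420),interpolation=cv2.INTER_CUBIC))
cv2.imwrite('pics/z4.png',cv2.resize(a[195:255,160:280],(800,400),interpolation=cv2.INTER_CUBIC))
E
```

```text
(no output)
```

View pics/z1.png

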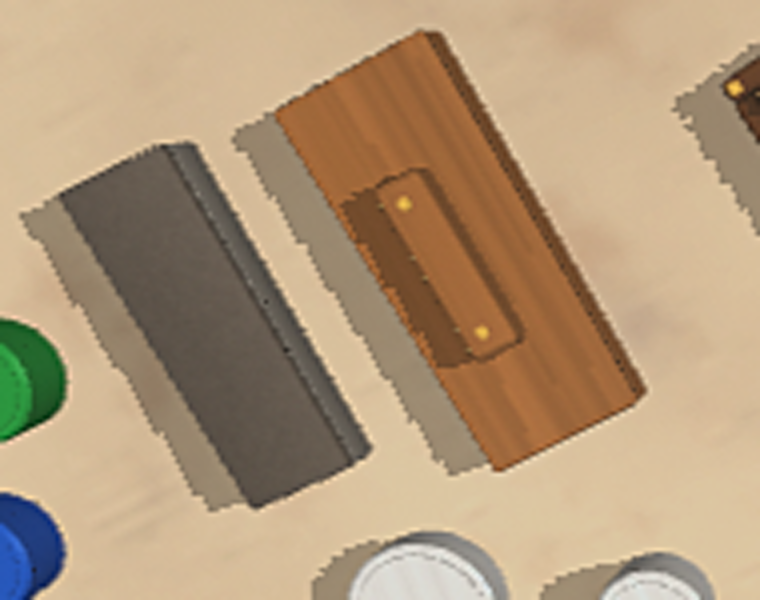

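View pics/z2.png

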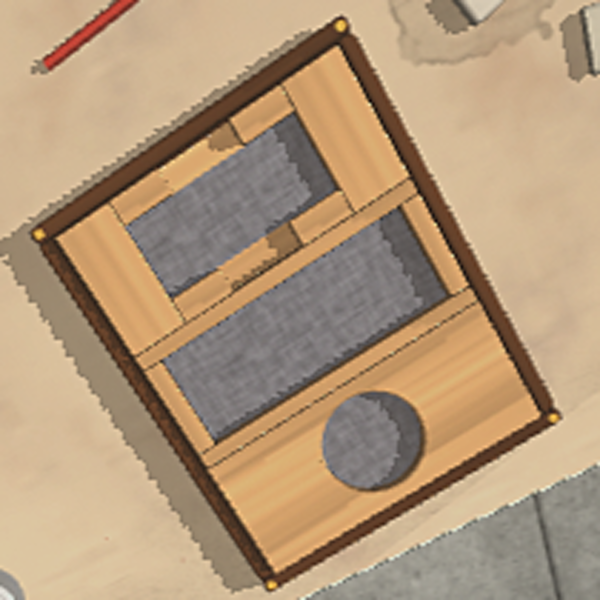

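View pics/z3.png

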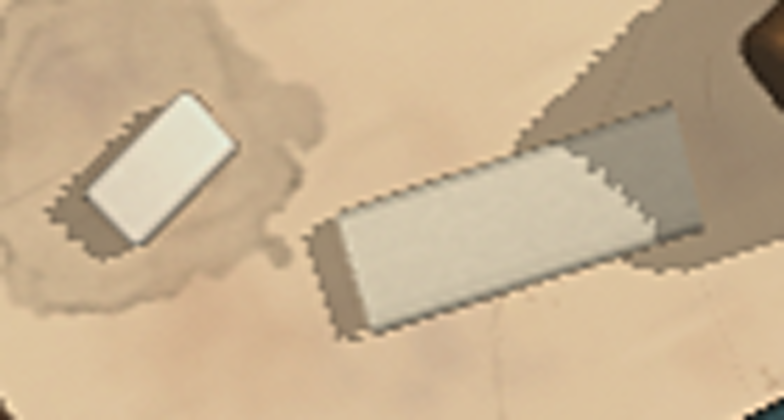

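View pics/z4.png

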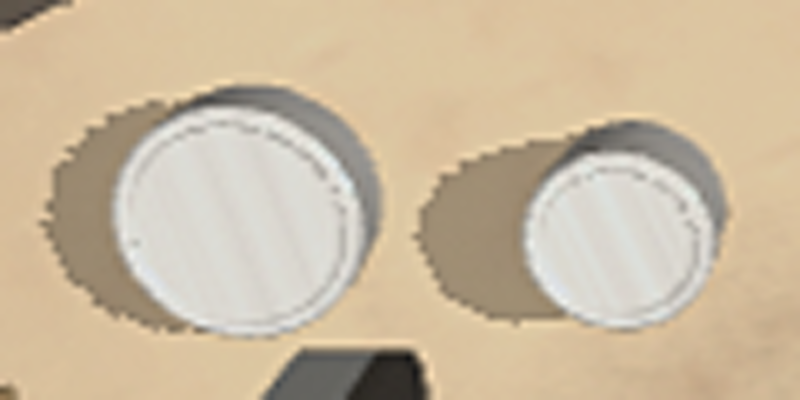

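```bash
python3 - <<'E'
from lib import *
_,c2=load('w2');_,c1=load('w1')
z=lambda s,o,ps:[(o[0]+p[0]/s,o[1]+p[1]/s) for p in ps]
def R(w,h):return [(-w/2,h/2),(-w/2,-h/2),(w/2,-h/2),(w/2,h/2)]
def show(n,r):print(n,r[0].round(4),np.degrees(r[1]).round(2),r[2].round(4))
# corner order around image clockwise = world? use both
def fit(n,c,uv,w,h,zz):
    L=[(-w/2,-h/2),(w/2,-h/2),(w/2,h/2),(-w/2,h/2)]
    best=min((fitrect(c,uv,np.roll(np.array(L)[::d],k,0),zz) for d in (1,-1) for k in range(4)),key=lambda r:r[2]); show(n,best)
    return best
z1=lambda ps:z(4,(90,75),ps); z2=lambda ps:z(600/210,(260,15),ps); z3=lambda ps:z(5.6,(250,50),ps); z4=lambda ps:z(800/120,(160,195),ps)
fit('stone',c2,z1([(60,193),(165,145),(352,460),(255,508)]),.05,.15,.028)
fit('cover',c2,z1([(275,110),(425,32),(635,405),(498,470)]),.072,.172,.024)
fit('tray',c2,z2([(340,22),(38,233),(270,588),(556,418)]),.264,.208,.02)
fit('sliprec',c2,z2([(130,220),(290,115),(340,190),(175,297)]),.048,.112,.026)
fit('stonerec',c2,z2([(160,360),(400,205),(450,295),(213,443)]),.06,.16,.026)
print('well',bp(c2,z2([(373,441)])[0],.026))
fit('slip',c1,z3([(340,215),(670,105),(703,230),(370,330)]),.036,.1,.012)
fit('eraser',c1,z3([(187,92),(237,147),(138,243),(87,193)]),.022,.042,.012)
print('paste',bp(c2,z4([(620,240)])[0],.03),'wax',bp(c2,z4([(238,220)])[0],.024))
print('box',bp(c1,(275,48),0.0), bp(c1,(372,15),0))
E
```

```text
stone [ 0.4542 -0.4009] 95.85 0.0024
cover [ 0.4599 -0.29  ] 97.93 0.0018
tray [ 0.5271 -0.0298] -165.23 0.0058
sliprec [ 0.4495 -0.0491] 14.37 0.0047
stonerec [ 0.5261 -0.0301] 14.65 0.0007
well [ 0.60339977 -0.00895652  0.026     ]
slip [0.428  0.2141] -1.68 0.0016
eraser [0.3824 0.1222] 24.1 0.002
paste [ 0.63519989 -0.27273282  0.03      ] wax [ 0.59961506 -0.37095405  0.024     ]
box [0.33438927 0.13208972 0.        ] [0.33793964 0.29055447 0.        ]
```

arm_command:
  steps:
    - [[0,0,0.1],[-0.2,-1,-0.6],0.5]
    - [[0,0,0.2],[-0.2,-1,-0.6],0.5]
    - [[0,0,0.265],[-0.2,-1,-0.6],0.5]
    - [[0,0,0.265],[-0.2,-1,-0.6],0.5]
    - [[0,0,0.265],[-0.2,-1,-0.6],0.5]

```text
time: 2.92
position: [0.4826, -0.2525, 0.3654]
orientation: [3.141, -0.004, -3.034]
ft_force: [-1.0, -0.1, -0.6]
grip_width: 0.0642
```

arm_command:
  steps:
    - [[0,0,0],[-0.2,-1,-0.7],0.5]
    - [[0,0,0],[-0.2,-1,-0.7],0.5]
    - [[0,0,0],[-0.2,-1,-0.7],0.5]
    - [[0,0,0],[-0.2,-1,-0.7],0.5]
    - [[0,0,0],[-0.2,-1,-0.7],0.5]
    - [[0,0,0],[-0.2,-1,-0.7],0.5]
    - [[0,0,0],[-0.2,-1,-0.7],0.5]

```text
time: 3.5
position: [0.4553, -0.3992, 0.2619]
orientation: [3.139, -0.001, -3.036]
ft_force: [0.7, 1.8, 0.8]
grip_width: 0.0636
```

```bash
python3 - <<'E'
from lib import *
f,c,s=shot('wrist','w3');print(s['position'],np.degrees(s['orientation']),s['joint_pos'],s['grip_width'])
E
```

```text
[ 0.45525231 -0.3991829   0.26193335] [ 1.79831091e+02 -6.17136201e-02 -1.73937141e+02] [ 0.49797153  0.38128315  0.23123842  1.66968542 -0.09698746  1.10464476
  2.43369183] 0.06358400344489745
```

View pics/w3.png

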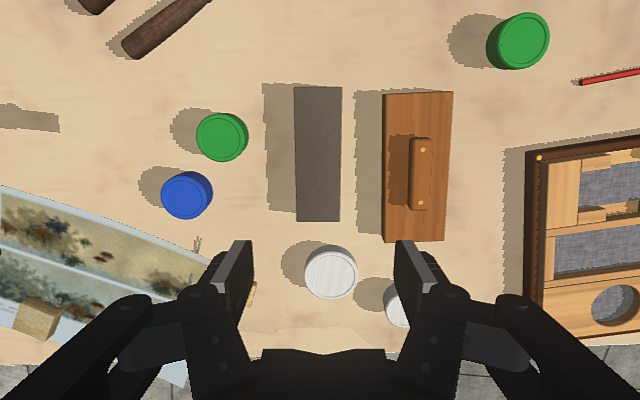

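```bash
python3 - <<'E'
import cv2
a=cv2.imread('pics/w3.png')
cv2.imwrite('pics/z5.png',cv2.resize(a[75:250,270:470],(686,600),interpolation=cv2.INTER_CUBIC))
E
```

```text
(no output)
```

View pics/z5.png

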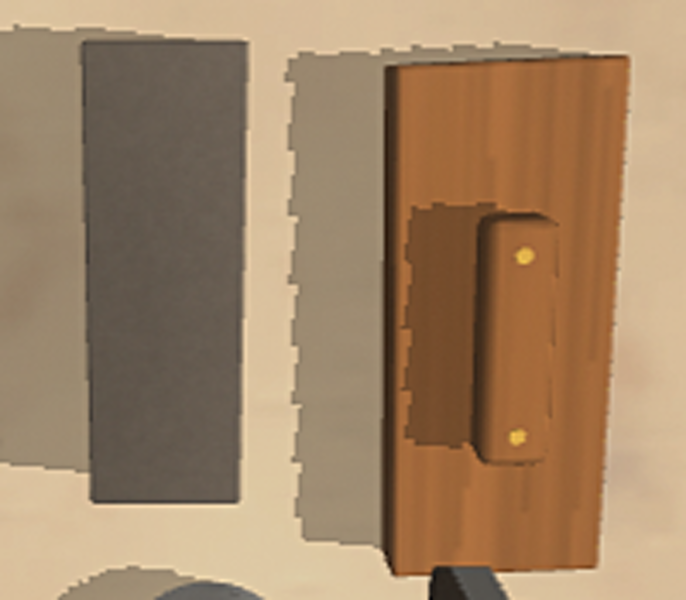

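```bash
cat >> lib.py <<'E'
def zz(s,o,ps):return [(o[0]+p[0]/s,o[1]+p[1]/s) for p in ps]
def fit(n,c,uv,w,h,z):
    L=[(-w/2,-h/2),(w/2,-h/2),(w/2,h/2),(-w/2,h/2)]
    b=min((fitrect(c,uv,np.roll(np.array(L)[::d],k,0),z) for d in (1,-1) for k in range(4)),key=lambda r:r[2])
    print(n,b[0].round(4),np.degrees(b[1]).round(2),b[2].round(4)); return b
E
python3 - <<'E'
from lib import *
_,c=load('w3')
f=lambda ps:zz(600/175,(270,75),ps)
fit('stone',c,f([(81,41),(248,41),(240,502),(91,502)]),.05,.15,.028)
fit('cover',c,f([(396,66),(630,56),(598,568),(397,576)]),.072,.172,.024)
# tray inserts
print('tray corner', bp(c,(539,157),.02))
print('green',bp(c,(222,138),.03),'wax',bp(c,(330,272),.024))
E
```

```text
stone [ 0.4537 -0.4038] 95.9 0.0008
cover [ 0.4589 -0.2919] 98.88 0.001
tray corner [ 0.42832868 -0.15805628  0.02      ]
green [ 0.4423287  -0.50799876  0.03      ] wax [ 0.59400225 -0.3750821   0.024     ]
```

arm_command:
  steps:
    - [[0,0,0],[-0.01,-0.03,-1],0.5]
    - [[0,0,0],[-0.01,-0.03,-1],0.5]
    - [[0,0,0],[-0.01,-0.03,-1],0.5]
    - [[0,0,0],[-0.01,-0.03,-1],0.5]
    - [[0,0,0],[-0.01,-0.03,-1],0.5]
    - [[0,0,0],[-0.01,-0.03,-1],0.5]

```text
time: 4.05
position: [0.4543, -0.4032, 0.1134]
orientation: [3.139, -0.0, -3.034]
ft_force: [0.1, -1.4, 1.2]
grip_width: 0.0638
```

```bash
python3 - <<'E'
from lib import *
f,c,s=shot('wrist','w4');print(s['position'],np.degrees(s['orientation']),s['grip_width'])
E
```

```text
[ 0.45434549 -0.40321418  0.11335163] [ 1.79872283e+02 -8.47329998e-03 -1.73825403e+02] 0.06378908775255897
```

View pics/w4.png

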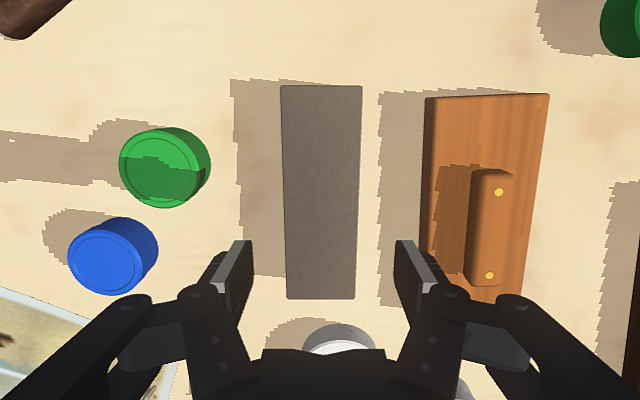

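arm_command:
  steps:
    - [[0,0,0],[0,0,-0.3],0.5]
    - [[0,0,0],[0,0,-0.45],0.5]
    - [[0,0,0],[0,0,-0.535],0.5]
    - [[0,0,0],[0,0,-0.535],0.5]
    - [[0,0,0],[0,0,-0.535],0.2]
    - [[0,0,0],[0,0,-0.535],-0.1]
    - [[0,0,0],[0,0,-0.535],-0.3]
    - [[0,0,0],[0,0,-0.535],-0.3]
    - [[0,0,0],[0,0,-0.535],-0.3]
    - [[0,0,0],[0,0,-0.535],-0.3]
  newtons: 60

```text
time: 4.93
position: [0.4544, -0.4067, 0.0357]
orientation: [-3.139, 0.003, -3.037]
ft_force: [-0.3, 2.3, 7.0]
grip_width: 0.0485
```

arm_command:
  steps:
    - [[0,0,0],[0,0,0.2],-0.3]
    - [[0,0,0],[0,0,0.4],-0.3]
    - [[0,0,0],[0,0,0.6],-0.3]
    - [[0,0,0],[0,0,0.6],-0.3]
    - [[0,0,0],[0,0,0.6],-0.3]

```text
time: 5.35
position: [0.4544, -0.4072, 0.1258]
orientation: [-3.138, 0.004, -3.037]
ft_force: [0.3, 0.1, -4.9]
grip_width: 0.0482
```

```bash
python3 - <<'E'
from lib import *
f,c,s=shot('wrist','w5');print(s['position'],np.degrees(s['orientation']),s['grip_width'],s['ft_force'],s['joint_pos'])
shot('side','s5')
E
```

```text
[ 0.45435976 -0.40724683  0.12577881] [-179.76716982    0.23556481 -174.02049932] 0.048168146778678464 [ 0.28089206  0.1383926  -4.85102897] [ 0.53917693  0.53921491  0.19493858  1.77381079 -0.1347409   0.83567885
  2.47225455]
```

View pics/w5.png

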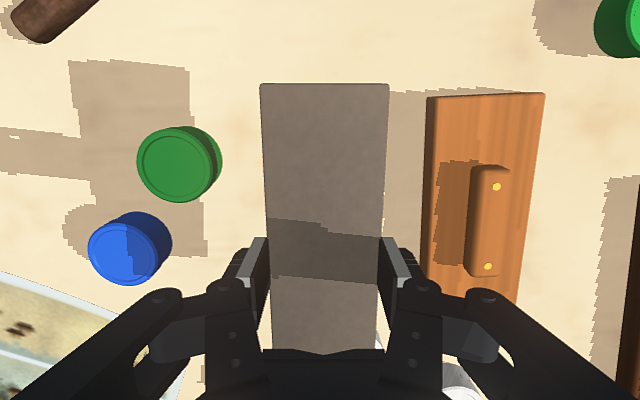

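View pics/s5.png

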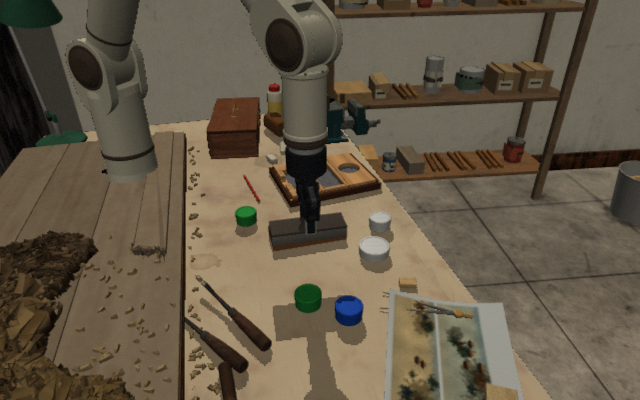

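arm_command:
  steps:
    - [[0,0,-0.07],[0.1,0.1,1],-0.3]
    - [[0,0,-0.15],[0.2,0.3,1],-0.3]
    - [[0,0,-0.22],[0.3,0.5,1],-0.3]
    - [[0,0,-0.3],[0.4,0.7,1],-0.3]
    - [[0,0,-0.37],[0.5,0.9,1],-0.3]
    - [[0,0,-0.45],[0.6,1,1],-0.3]
    - [[0,0,-0.52],[0.6,1,1],-0.3]
    - [[0,0,-0.6],[0.6,1,1],-0.3]
    - [[0,0,-0.67],[0.6,1,1],-0.3]
    - [[0,0,-0.75],[0.6,1,1],-0.3]
    - [[0,0,-0.82],[0.6,1,1],-0.3]
    - [[0,0,-0.903],[0.6,1,1],-0.3]
    - [[0,0,-0.903],[0.6,1,1],-0.3]
    - [[0,0,-0.903],[0.6,1,1],-0.3]
    - [[0,0,-0.903],[0.6,1,1],-0.3]

```text
time: 6.7
position: [0.5423, -0.2554, 0.2717]
orientation: [-3.14, -0.001, 1.831]
ft_force: [-0.1, -0.0, -5.0]
grip_width: 0.048
```

arm_command:
  steps:
    - [[0,0,0],[0,0.3,0.1],-0.3]
    - [[0,0,0],[0,0.5,0.2],-0.3]
    - [[0,0,0],[0,0.5,0.2],-0.3]
    - [[0,0,0],[0,0.5,0.2],-0.3]
    - [[0,0,0],[0,0.5,0.2],-0.3]
    - [[0,0,0],[0,0.5,0.2],-0.3]

```text
time: 7.2
position: [0.5422, -0.1821, 0.3027]
orientation: [-3.141, 0.0, 1.827]
ft_force: [-0.9, 0.8, -4.9]
grip_width: 0.0484
```

```bash
python3 - <<'E'
from lib import *
f,c,s=shot('wrist','w6');print(s['position'],np.degrees(s['orientation']),s['qvel'],s['joint_pos'])
E
```

```text
[ 0.54221057 -0.18208221  0.30268292] [-1.79944725e+02  2.07755255e-02  1.04688816e+02] [ 0.00773512  0.00527291  0.0065613   0.00167453 -0.00292897  0.00043408
 -0.00714323] [-0.08402009  0.29676712  0.4462647   1.71305619 -0.13697765  1.16341027
  0.65609039]
```

View pics/w6.png

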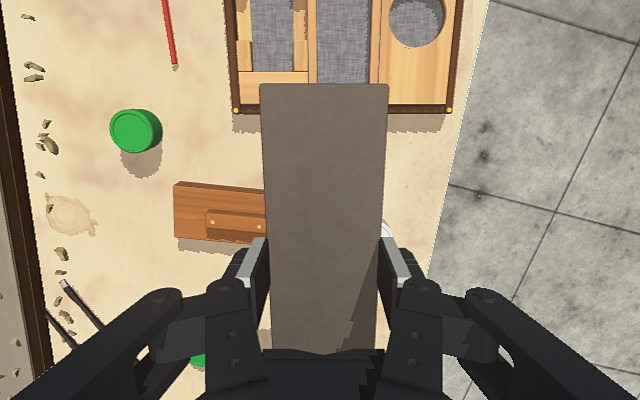

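arm_command:
  steps:
    - [[0,0,0],[-0.1,0.25,0.1],-0.3]
    - [[0,0,0],[-0.1,0.4,0.2],-0.3]
    - [[0,0,0],[-0.1,0.5,0.2],-0.3]
    - [[0,0,0],[-0.1,0.5,0.2],-0.3]
    - [[0,0,0],[-0.1,0.5,0.2],-0.3]
    - [[0,0,0],[-0.1,0.5,0.2],-0.3]
    - [[0,0,0],[-0.1,0.5,0.2],-0.3]

```text
time: 7.83
position: [0.5274, -0.1077, 0.3326]
orientation: [-3.14, 0.001, 1.825]
ft_force: [0.3, -0.4, -4.3]
grip_width: 0.0483
```

```bash
python3 - <<'E'
from lib import *
f,c,s=shot('wrist','w7');print(s['position'],np.degrees(s['orientation']),s['qvel'])
cv2.imwrite('pics/z7.png',cv2.resize(f[0:180,210:460],(800,576),interpolation=cv2.INTER_CUBIC))
E
```

```text
[ 0.52739635 -0.10772605  0.33256238] [-1.79933620e+02  3.20063533e-02  1.04566740e+02] [ 0.00077033 -0.00040129 -0.00099227 -0.00281175 -0.00312996  0.00106429
 -0.00565762]
```

View pics/z7.png

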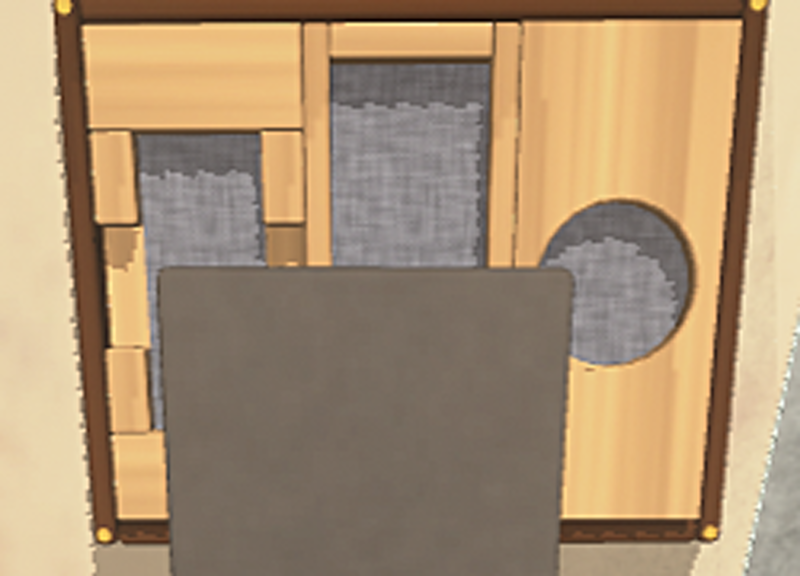

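```bash
python3 - <<'E'
from lib import *
_,c=load('w7')
f=lambda ps:zz(3.2,(210,0),ps)
fit('inserts',c,f([(82,22),(742,18),(699,520),(117,521)]),.24,.184,.026)
fit('pins',c,f([(64,6),(758,4),(709,534),(104,535)]),.258,.202,.02)
P=[bp(c,u,.026)[:2] for u in f([(330,60),(491,58)])];m=(P[0]+P[1])/2;d=P[1]-P[0]
print('rec end',m,np.linalg.norm(d),np.degrees(np.arctan2(d[1],d[0])))
th=np.radians(14.65);print('centre from end',m-.08*np.array([-np.sin(th),np.cos(th)]))
w=f([(617,283)])[0];print('well',bp(c,w,.026))
# stone far end
s=monitor.state()
zt=s['position'][2]-.0077
for u in f([(160,268),(573,268)]):
    p=bp(c,u,zt)[:2]-s['position'][:2]; print((p@[np.cos(th),np.sin(th)]).round(4),(p@[-np.sin(th),np.cos(th)]).round(4))
E
```

```text
inserts [ 0.5269 -0.0306] 14.75 0.0006
pins [ 0.5268 -0.0311] 14.68 0.0026
rec end [0.50622394 0.04624169] 0.05889896623775933 15.176802084534826
centre from end [ 0.52645704 -0.03115741]
well [ 0.60419949 -0.00932778  0.026     ]
-0.0237 0.0754
0.0253 0.0753
```

arm_command:
  steps:
    - [[0,0,0],[-0.01,0.25,-0.2],-0.3]
    - [[0,0,0],[-0.01,0.4,-0.4],-0.3]
    - [[0,0,0],[-0.01,0.51,-0.6],-0.3]
    - [[0,0,0],[-0.01,0.51,-0.8],-0.3]
    - [[0,0,0],[-0.01,0.51,-1],-0.3]
    - [[0,0,0],[-0.01,0.51,-1],-0.3]
    - [[0,0,0],[-0.01,0.51,-1],-0.3]

```text
time: 8.47
position: [0.525, -0.0304, 0.1818]
orientation: [-3.137, -0.0, 1.826]
ft_force: [0.5, 0.5, -3.5]
grip_width: 0.0484
```

arm_command:
  steps:
    - [[0,0,0],[0,0,-0.2],-0.3]
    - [[0,0,0],[0,0,-0.4],-0.3]
    - [[0,0,0],[0,0,-0.6],-0.3]
    - [[0,0,0],[0,0,-0.6],-0.3]
    - [[0,0,0],[0,0,-0.6],-0.3]
    - [[0,0,0],[0,0,-0.6],-0.3]

```text
time: 8.97
position: [0.5287, -0.03, 0.0957]
orientation: [3.138, 0.001, 1.827]
ft_force: [0.6, 0.2, -3.6]
grip_width: 0.0481
```

```bash
python3 - <<'E'
from lib import *
f,c,s=shot('wrist','w8');print(s['position'],np.degrees(s['orientation']),s['qvel'])
E
```

```text
[ 0.528738   -0.03001887  0.09570218] [1.79770912e+02 6.44583478e-02 1.04663235e+02] [-0.00421542 -0.0176746   0.00111314 -0.00714675 -0.00247494 -0.01049463
  0.00284378]
```

View pics/w8.png

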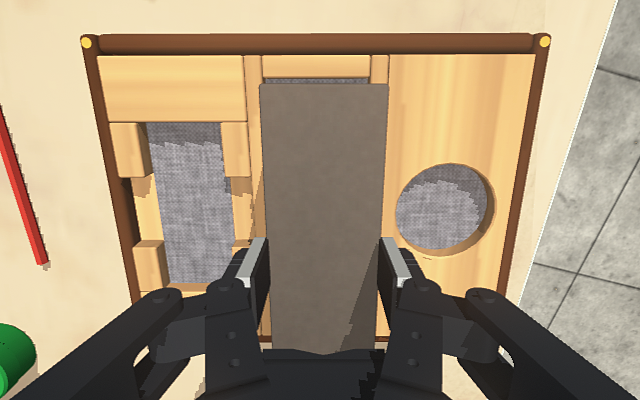

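```bash
cat >> lib.py <<'E'
TH=np.radians(14.72);EX=np.array([np.cos(TH),np.sin(TH)]);EY=np.array([-np.sin(TH),np.cos(TH)])
E
python3 - <<'E'
from lib import *
s=monitor.state();print(s['position'],s['orientation'],s['qvel'])
im,c=load('w8')
cv2.imwrite('pics/z8.png',cv2.resize(im[30:110,230:410],(800,356),interpolation=cv2.INTER_CUBIC))
p0=np.array([.528738,-.0300])
for n,u,z in [('insTL',(98,55),.026),('insTR',(535,54),.026),('recL',(264,78),.026),('recR',(368,78),.026),('well',(444,207),.026),('stL',(260,84),.088),('stR',(389,84),.088)]:
    p=bp(c,u,z)[:2]-p0; print(n,(p@EX).round(4),(p@EY).round(4))
E
```

```text
[ 0.52908088 -0.02989196  0.09604578] [3.13645603e+00 1.26649311e-03 1.82689083e+00] [-0.00174532 -0.00598069 -0.00267093  0.00418168 -0.00548261 -0.00699106
  0.00285369]
insTL -0.1213 0.0917
insTR 0.1163 0.092
recL -0.032 0.0798
recR 0.0256 0.0797
well 0.0756 0.0037
stL -0.0236 0.0754
stR 0.0254 0.0754
```

View pics/z8.png

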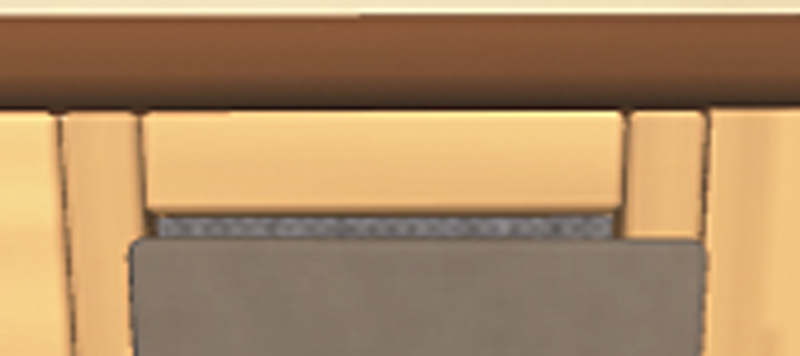

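arm_command:
  steps:
    - [[0,0,0],[-0.023,-0.01,0],-0.3]
    - [[0,0,0],[-0.023,-0.01,-0.1],-0.3]
    - [[0,0,0],[-0.023,-0.01,-0.16],-0.3]
    - [[0,0,0],[-0.023,-0.01,-0.2],-0.3]
    - [[0,0,0],[-0.023,-0.01,-0.24],-0.3]
    - [[0,0,0],[-0.023,-0.01,-0.26],-0.3]
    - [[0,0,0],[-0.023,-0.01,-0.28],-0.3]
    - [[0,0,0],[-0.023,-0.01,-0.3],-0.3]
    - [[0,0,0],[-0.023,-0.01,-0.3],-0.3]
    - [[0,0,0],[-0.023,-0.01,-0.3],-0.3]

```text
time: 9.85
position: [0.5231, -0.0308, 0.0497]
orientation: [3.141, -0.001, 1.827]
ft_force: [-5.1, 1.8, 12.6]
grip_width: 0.0484
```

```bash
python3 - <<'E'
from lib import *
f,c,s=shot('wrist','w9');print(s['position'],np.degrees(s['orientation']),s['qvel'],s['ft_force'])
f,c,s=shot('side','s9');cv2.imwrite('pics/z9.png',cv2.resize(f[130:230,250:400],(800,533),interpolation=cv2.INTER_CUBIC))
E
```

```text
[ 0.52312604 -0.03084129  0.04967804] [ 1.79982048e+02 -4.74685820e-02  1.04704489e+02] [-0.00235232 -0.00199773 -0.00042496  0.00305764  0.00125023 -0.00330786
 -0.00103235] [-5.12598574  1.77312188 12.63655852]
```

View pics/w9.png

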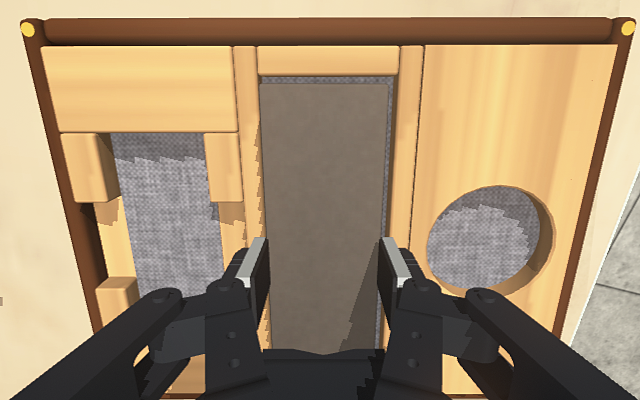

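View pics/z9.png

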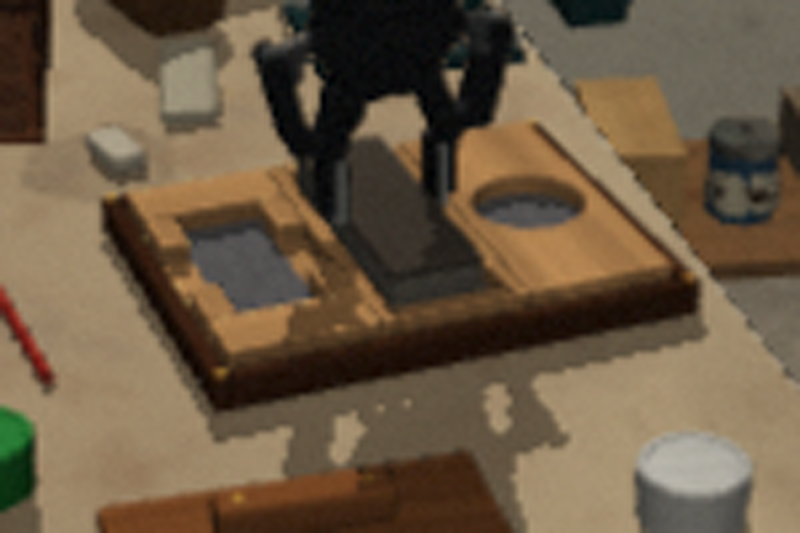

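arm_command:
  steps:
    - [[0,0,0],[0,0,0],0.45]
    - [[0,0,0],[0,0,0],0.45]
    - [[0,0,0],[0,0,0],0.45]
    - [[0,0,0],[0,0,0.2],0.45]
    - [[0,0,0],[0,0,0.5],0.45]
    - [[0,0,0],[0,0,0.8],0.45]
    - [[0,0,0],[0,0,1],0.45]
    - [[0,0,0],[0,0,1],0.45]
    - [[0,0,0],[0,0,1],0.45]

```text
time: 10.7
position: [0.5252, -0.0307, 0.2009]
orientation: [3.135, 0.001, 1.828]
ft_force: [-0.7, 0.5, -0.3]
grip_width: 0.0618
```

```bash
python3 - <<'E'
from lib import *
f,c,s=shot('wrist','w10');print(s['position'],np.degrees(s['orientation']),s['joint_pos'],s['ft_force'])
E
```

```text
[ 0.52516861 -0.03074826  0.20090013] [1.79630635e+02 5.16094029e-02 1.04727484e+02] [-0.29039471  0.31202957  0.35613137  1.93463032 -0.13720939  0.9114945
  0.39059759] [-0.73895948  0.49979552 -0.3111405 ]
```

View pics/w10.png

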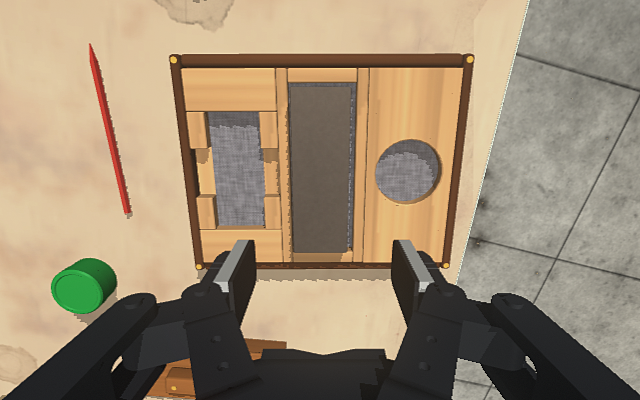

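arm_command:
  steps:
    - [[0,0,-0.07],[-0.15,0.25,0.2],0.45]
    - [[0,0,-0.14],[-0.3,0.5,0.3],0.45]
    - [[0,0,-0.18],[-0.45,0.75,0.4],0.45]
    - [[0,0,-0.18],[-0.6,1,0.4],0.45]
    - [[0,0,-0.18],[-0.65,1,0.4],0.45]
    - [[0,0,-0.18],[-0.65,1,0.4],0.45]
    - [[0,0,-0.18],[-0.65,1,0.4],0.45]

```text
time: 11.33
position: [0.4237, 0.1205, 0.2568]
orientation: [-3.139, 0.001, 1.55]
ft_force: [0.7, 0.0, 0.5]
grip_width: 0.0619
```

```bash
python3 - <<'E'
from lib import *
f,c,s=shot('wrist','w11');print(s['position'],np.degrees(s['orientation']),s['joint_pos'],s['qvel'])
E
```

```text
[0.42368014 0.12046063 0.25677905] [-1.79862805e+02  4.60612128e-02  8.87815535e+01] [-0.62369767  0.08066746  0.30191782  2.05864804 -0.02838259  1.00861891
 -0.32877793] [ 0.03730225  0.01859056  0.04822847 -0.02392736  0.00947021 -0.00578651
  0.01483413]
```

View pics/w11.png

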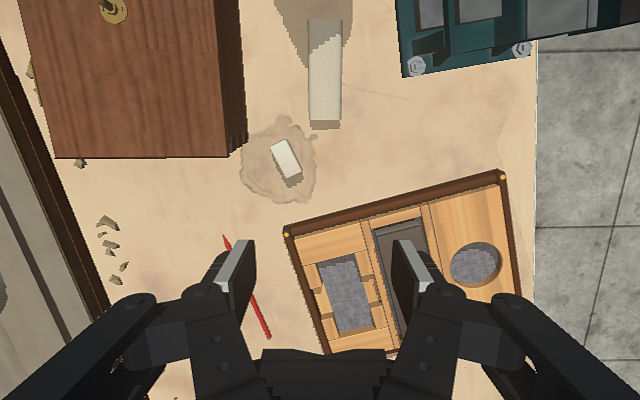

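```bash
python3 - <<'E'
from lib import *
im,c=load('w11')
cv2.imwrite('pics/z11.png',cv2.resize(im[5:140,230:430],(800,540),interpolation=cv2.INTER_CUBIC))
print('box bottom',bp(c,(246,140),0),bp(c,(238,0),0)); print('vise',bp(c,(402,77),0.02), bp(c,(397,20),0.05))
E
```

```text
box bottom [0.33582268 0.14179357 0.        ] [0.34022497 0.28448541 0.        ]
vise [0.50656223 0.20551961 0.02      ] [0.49314281 0.25333268 0.05      ]
```

View pics/z11.png

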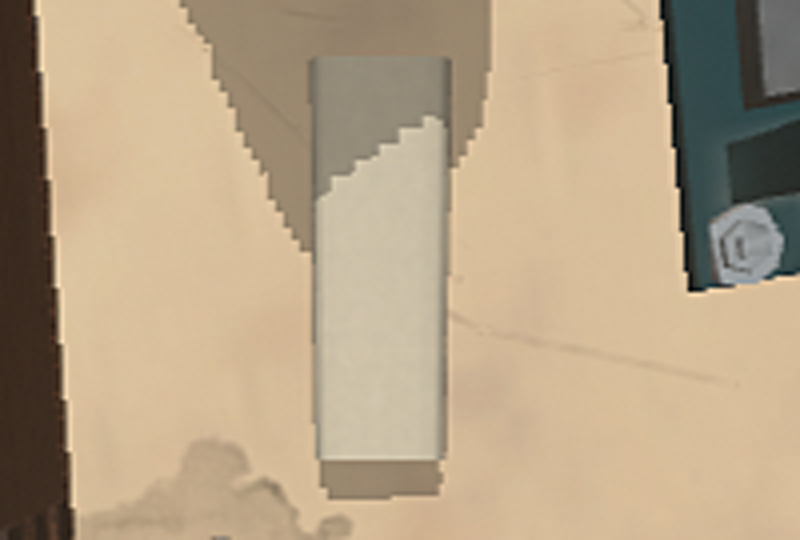

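```bash
python3 - <<'E'
from lib import *
im,c=load('w11')
f=lambda ps:zz(4,(230,5),ps)
fit('slip',c,f([(309,58),(451,58),(446,460),(318,460)]),.036,.1,.012)
s=monitor.state();print(s['position'],np.degrees(s['orientation']),s['qvel'])
E
```

```text
slip [0.4278 0.2127] -0.91 0.0006
[0.4246885  0.11907012 0.25690086] [-1.79900301e+02  6.74095560e-02  8.86080629e+01] [ 2.73405340e-02  1.20799062e-02  2.96644908e-02 -1.61077397e-02
  2.20258145e-03  7.59601790e-05  1.41957966e-03]
```

arm_command:
  steps:
    - [[0,0,0.005],[0.02,0.3,-0.1],0.4]
    - [[0,0,0.005],[0.02,0.5,-0.3],0.4]
    - [[0,0,0.005],[0.02,0.625,-0.5],0.4]
    - [[0,0,0.005],[0.02,0.625,-0.75],0.4]
    - [[0,0,0.005],[0.02,0.625,-1],0.4]
    - [[0,0,0.005],[0.02,0.625,-1],0.4]
    - [[0,0,0.005],[0.02,0.625,-1],0.4]
    - [[0,0,0.005],[0.02,0.625,-1],0.4]

```text
time: 12.05
position: [0.4298, 0.2118, 0.1089]
orientation: [3.141, 0.0, 1.55]
ft_force: [1.3, 1.0, 0.2]
grip_width: 0.0599
```

```bash
python3 - <<'E'
from lib import *
im,c,s=shot('wrist','w12');print(s['position'],np.degrees(s['orientation']),s['qvel'])
E
```

```text
[0.42983031 0.21182208 0.1089049 ] [1.79957088e+02 2.48359870e-02 8.88207214e+01] [-0.00555861 -0.04617319 -0.00262217 -0.01695055 -0.00241167 -0.00521606
 -0.00177801]
```

View pics/w12.png

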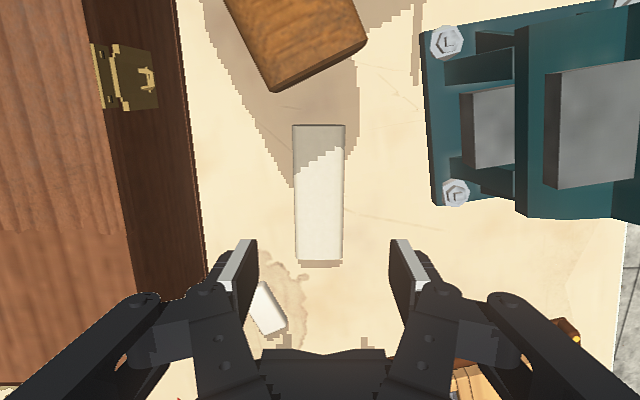

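```bash
python3 - <<'E'
from lib import *
im,c=load('w12')
fit('slip',c,[(293,125),(345,125),(343,261),(296,261)],.036,.1,.012)
s=monitor.state();print(s['position'],np.degrees(s['orientation']),s['qvel'])
E
```

```text
slip [0.4275 0.2138] -1.22 0.0009
[0.4304839  0.2125971  0.10990531] [ 1.79837311e+02 -7.36660723e-02  8.88462148e+01] [-0.00734902 -0.02953544 -0.00412523 -0.00493499 -0.00212487 -0.00599318
  0.00181995]
```

arm_command:
  steps:
    - [[0,0,0],[-0.017,0.01,-0.2],0.4]
    - [[0,0,0],[-0.017,0.01,-0.4],0.4]
    - [[0,0,0],[-0.017,0.01,-0.52],0.4]
    - [[0,0,0],[-0.017,0.01,-0.56],0.4]
    - [[0,0,0],[-0.017,0.01,-0.59],0.4]
    - [[0,0,0],[-0.017,0.01,-0.6],0.4]
    - [[0,0,0],[-0.017,0.01,-0.6],0.4]

```text
time: 12.68
position: [0.4272, 0.215, 0.0195]
orientation: [3.139, -0.002, 1.552]
ft_force: [-0.6, -0.3, 0.8]
grip_width: 0.0599
```

```bash
python3 - <<'E'
from lib import *
im,c,s=shot('wrist','w13');print(s['position'],np.degrees(s['orientation']),s['qvel'],s['ft_force'])
E
```

```text
[0.42724879 0.21497192 0.0195262 ] [ 1.79858659e+02 -9.04068253e-02  8.89485240e+01] [-0.00276415 -0.00630497 -0.00014249  0.00221694  0.00031859  0.00277394
 -0.00111619] [-0.59705393 -0.34822224  0.76041634]
```

View pics/w13.png

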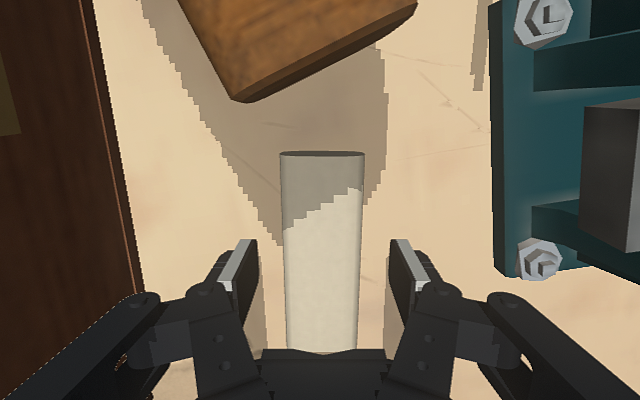

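Centred and just above the bench; close and lift.

arm_command:
  steps:
    - [[0,0,0],[0,0,0],0.1]
    - [[0,0,0],[0,0,0],-0.2]
    - [[0,0,0],[0,0,0],-0.5]
    - [[0,0,0],[0,0,0],-0.5]
    - [[0,0,0],[0,0,0],-0.5]
    - [[0,0,0],[0,0,0],-0.5]
    - [[0,0,0],[0,0,0.2],-0.5]
    - [[0,0,0],[0,0,0.4],-0.5]
    - [[0,0,0],[0,0,0.7],-0.5]
    - [[0,0,0],[0,0,1],-0.5]
    - [[0,0,0],[0,0,1],-0.5]
    - [[0,0,0],[0,0,1],-0.5]
    - [[0,0,0],[0,0,1],-0.5]
  newtons: 50

```text
time: 13.82
position: [0.4257, 0.2146, 0.1682]
orientation: [3.141, -0.001, 1.553]
ft_force: [-0.3, 0.9, -1.1]
grip_width: 0.0335
```

```bash
python3 - <<'E'
from lib import *
im,c,s=shot('wrist','w14');print(s['position'],np.degrees(s['orientation']),s['qvel'],s['ft_force'],s['grip_width'])
E
```

```text
[0.4257031  0.21458234 0.16822527] [ 1.79957853e+02 -5.36458773e-02  8.89829119e+01] [ 0.00536011  0.04134022 -0.00881052  0.02652211  0.00037856 -0.00270672
  0.00057354] [-0.32264822  0.93348505 -1.05693585] 0.03347404906452743
```

View pics/w14.png

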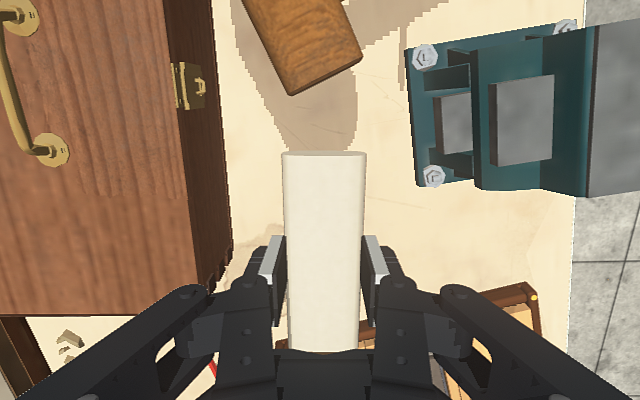

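arm_command:
  steps:
    - [[0,0,0],[0.05,-0.2,0.1],-0.5]
    - [[0,0,0.06],[0.1,-0.4,0.1],-0.5]
    - [[0,0,0.12],[0.15,-0.7,0.1],-0.5]
    - [[0,0,0.175],[0.15,-1,0.1],-0.5]
    - [[0,0,0.175],[0.15,-1,0.1],-0.5]

```text
time: 14.28
position: [0.4466, 0.0566, 0.1809]
orientation: [-3.136, 0.003, 1.824]
ft_force: [-0.6, 0.1, -0.6]
grip_width: 0.0338
```

arm_command:
  steps:
    - [[0,0,0],[0,-0.2,-0.1],-0.5]
    - [[0,0,0],[0,-0.45,-0.3],-0.5]
    - [[0,0,0],[0,-0.65,-0.5],-0.5]
    - [[0,0,0],[0,-0.77,-0.6],-0.5]
    - [[0,0,0],[0,-0.77,-0.6],-0.5]
    - [[0,0,0],[0,-0.77,-0.6],-0.5]
    - [[0,0,0],[0,-0.77,-0.6],-0.5]
    - [[0,0,0],[0,-0.77,-0.6],-0.5]

```text
time: 14.95
position: [0.4485, -0.0498, 0.0929]
orientation: [-3.141, -0.001, 1.829]
ft_force: [-0.7, 0.4, 0.3]
grip_width: 0.0337
```

```bash
python3 - <<'E'
from lib import *
im,c,s=shot('wrist','w15');print(s['position'],np.degrees(s['orientation']),s['qvel'],s['ft_force'],s['grip_width'])
E
```

```text
[ 0.44845415 -0.04979333  0.09293459] [-1.79984441e+02 -3.25514339e-02  1.04809926e+02] [-0.01351182 -0.01769307  0.00027659 -0.00404662  0.00217907  0.00081964
  0.00562525] [-0.69578956  0.38308917  0.30242728] 0.0337325728660066
```

View pics/w15.png

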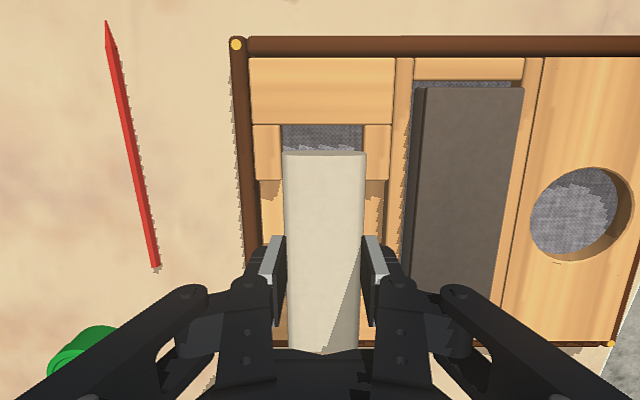

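```bash
python3 - <<'E'
from lib import *
im,c=load('w15')
cv2.imwrite('pics/z15.png',cv2.resize(im[100:190,230:410],(800,400),interpolation=cv2.INTER_CUBIC))
p0=np.array([.44845,-.04979])
for n,u,z in [('insTL',(250,57),.026),('insTR',(394,57),.026),('recL',(281,124.5),.026),('recR',(363.5,124.5),.026),('slL',(284,152),.0854),('slR',(366,152),.0854)]:
    p=bp(c,u,z)[:2]-p0; print(n,(p@EX).round(4),(p@EY).round(4))
s=monitor.state();print(s['position'],np.degrees(s['orientation']),s['qvel'])
E
```

```text
insTL -0.0391 0.0904
insTR 0.0383 0.0905
recL -0.0237 0.0547
recR 0.0232 0.0547
slL -0.0156 0.0494
slR 0.0174 0.0494
[ 0.44878553 -0.04969992  0.09330494] [ 1.79962965e+02 -2.30023798e-02  1.04834976e+02] [-0.00380482 -0.01103415  0.00420769 -0.00229282  0.00266234 -0.00085406
  0.00376493]
```

View pics/z15.png

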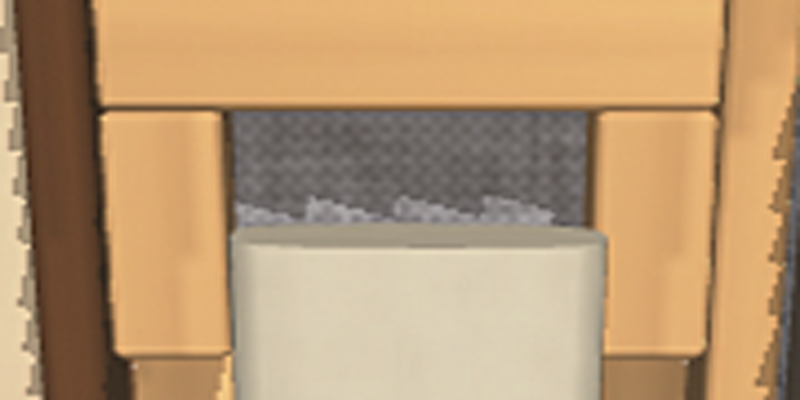

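arm_command:
  steps:
    - [[0,0,0],[-0.007,-0.007,-0.1],-0.5]
    - [[0,0,0],[-0.007,-0.007,-0.2],-0.5]
    - [[0,0,0],[-0.007,-0.007,-0.26],-0.5]
    - [[0,0,0],[-0.007,-0.007,-0.3],-0.5]
    - [[0,0,0],[-0.007,-0.007,-0.34],-0.5]
    - [[0,0,0],[-0.007,-0.007,-0.37],-0.5]
    - [[0,0,0],[-0.007,-0.007,-0.395],-0.5]
    - [[0,0,0],[-0.007,-0.007,-0.395],-0.5]
    - [[0,0,0],[-0.007,-0.007,-0.395],-0.5]

```text
time: 15.75
position: [0.4475, -0.0522, 0.0339]
orientation: [3.141, 0.0, 1.828]
ft_force: [0.0, -0.2, -0.9]
grip_width: 0.0337
```

```bash
python3 - <<'E'
from lib import *
im,c,s=shot('wrist','w16');print(s['position'],np.degrees(s['orientation']),s['qvel'],s['ft_force'],s['grip_width'])
E
```

```text
[ 0.44747625 -0.05218896  0.03391659] [1.79987986e+02 1.47102679e-03 1.04711736e+02] [-0.00257145 -0.00514775  0.00217784  0.00288736 -0.00114174  0.00145317
 -0.0008781 ] [ 0.03584252 -0.15070347 -0.881656  ] 0.03367458144274069
```

View pics/w16.png

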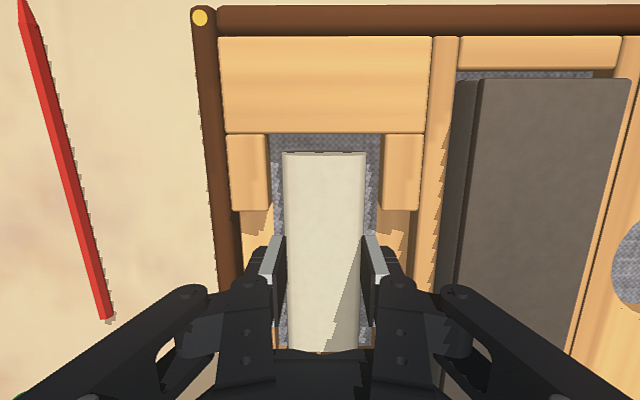

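arm_command:
  steps:
    - [[0,0,0],[0,0,0],-0.1]
    - [[0,0,0],[0,0,0],0.0]
    - [[0,0,0],[0,0,0],0.03]
    - [[0,0,0],[0,0,0],0.03]
    - [[0,0,0],[0,0,0.1],0.03]
    - [[0,0,0],[0,0,0.25],0.03]
    - [[0,0,0],[0,0,0.5],0.03]
    - [[0,0,0],[0,0,0.8],0.03]
    - [[0,0,0],[0,0,1],0.03]
    - [[0,0,0],[0,0,1],0.03]

```text
time: 16.63
position: [0.4516, -0.0526, 0.1901]
orientation: [3.13, 0.002, 1.827]
ft_force: [1.0, -0.4, -1.1]
grip_width: 0.0441
```

```bash
python3 - <<'E'
from lib import *
im,c,s=shot('wrist','w17');print(s['position'],np.degrees(s['orientation']),s['joint_pos'],s['ft_force'],s['grip_width'])
E
```

```text
[ 0.45162794 -0.05260489  0.19006982] [1.79356340e+02 1.25475631e-01 1.04687275e+02] [-0.27618445  0.19767431  0.37236829  2.11033992 -0.09863551  0.83789134
  0.41120935] [ 0.98102621 -0.35678483 -1.12394912] 0.04413347948351839
```

View pics/w17.png

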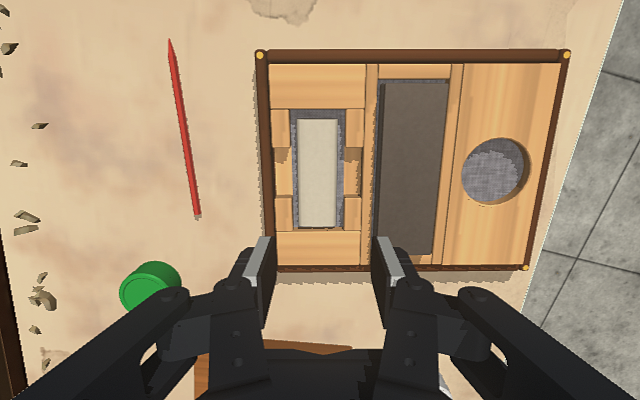

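arm_command:
  steps:
    - [[0,0,0.08],[0,-0.2,0.2],0.03]
    - [[0,0,0.16],[0,-0.4,0.4],0.03]
    - [[0,0,0.24],[0,-0.6,0.4],0.03]
    - [[0,0,0.32],[0,-0.8,0.4],0.03]
    - [[0,0,0.4],[0,-1,0.4],0.03]
    - [[0,0,0.48],[0,-1,0.4],0.03]
    - [[0,0,0.55],[0,-1,0.4],0.03]
    - [[0,0,0.63],[0,-1,0.4],0.03]
    - [[0,0,0.7],[0,-1,0.4],0.03]
    - [[0,0,0.78],[0,-1,0.4],0.03]
    - [[0,0,0.86],[0,-1,0.4],0.03]
    - [[0,0,0.935],[0,-1,0.4],0.03]
    - [[0,0,0.935],[0,-1,0.4],0.03]

```text
time: 17.77
position: [0.4464, -0.2018, 0.2424]
orientation: [3.14, -0.002, -2.982]
ft_force: [-0.1, 0.6, -0.2]
grip_width: 0.0436
```

arm_command:
  steps:
    - [[0,0,0],[0.05,-0.3,-0.2],0.03]
    - [[0,0,0],[0.05,-0.58,-0.4],0.03]
    - [[0,0,0],[0.05,-0.58,-0.5],0.03]
    - [[0,0,0],[0.05,-0.58,-0.6],0.03]
    - [[0,0,0],[0.05,-0.58,-0.6],0.03]
    - [[0,0,0],[0.05,-0.58,-0.6],0.03]
    - [[0,0,0],[0.05,-0.58,-0.6],0.03]

```text
time: 18.35
position: [0.4552, -0.2885, 0.1542]
orientation: [3.141, 0.0, -2.988]
ft_force: [-0.6, -0.6, 1.2]
grip_width: 0.0438
```

```bash
python3 - <<'E'
from lib import *
im,c,s=shot('wrist','w18');print(s['position'],np.degrees(s['orientation']),s['joint_pos'],s['qvel'])
E
```

```text
[ 0.45524583 -0.28851675  0.15420244] [ 1.79985172e+02  1.37536604e-02 -1.71171748e+02] [ 0.24809346  0.40217838  0.32818765  1.93414984 -0.17197642  0.83203299
  2.39304417] [-0.00800113 -0.02320748  0.00119231 -0.00990094  0.00068475 -0.00351231
  0.01065662]
```

View pics/w18.png

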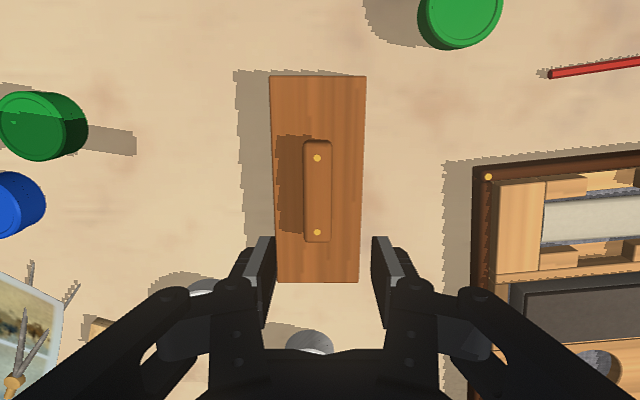

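```bash
python3 - <<'E'
from lib import *
im,c=load('w18')
cv2.imwrite('pics/z18.png',cv2.resize(im[65:295,220:420],(522,600),interpolation=cv2.INTER_CUBIC))
b=fit('cover',c,[(269,77),(366,76),(358,282),(275,283)],.072,.172,.024)
r=fit('rail',c,[(303.5,140),(333,141),(330,243),(304.5,243)],.022,.08,.042)
s=monitor.state();print(s['position'],np.degrees(s['orientation']),s['qvel'])
E
```

```text
cover [ 0.4587 -0.2928] 98.39 0.0016
rail [ 0.4573 -0.2921] 97.96 0.0011
[ 0.45576599 -0.2885794   0.15482181] [-1.79973169e+02  8.50316328e-02 -1.71124106e+02] [-0.00382435 -0.01467098 -0.00050628 -0.004056   -0.00129458 -0.00235239
  0.00846609]
```

View pics/z18.png

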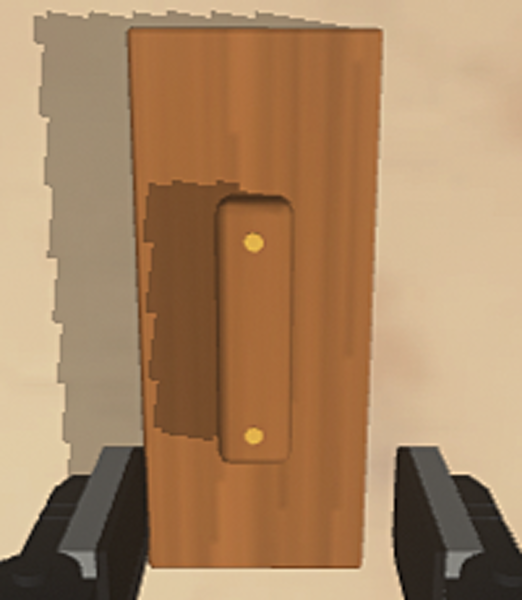

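arm_command:
  steps:
    - [[0,0,0],[0.015,-0.027,-0.2],0.03]
    - [[0,0,0],[0.015,-0.027,-0.4],0.03]
    - [[0,0,0],[0.015,-0.027,-0.6],0.03]
    - [[0,0,0],[0.015,-0.027,-0.7],0.03]
    - [[0,0,0],[0.015,-0.027,-0.73],0.03]
    - [[0,0,0],[0.015,-0.027,-0.73],0.03]
    - [[0,0,0],[0.015,-0.027,-0.73],-0.3]
    - [[0,0,0],[0.015,-0.027,-0.73],-0.7]
    - [[0,0,0],[0.015,-0.027,-0.73],-0.8]
    - [[0,0,0],[0.015,-0.027,-0.73],-0.8]
    - [[0,0,0],[0.015,-0.027,-0.73],-0.8]
    - [[0,0,0],[0.015,-0.027,-0.73],-0.8]
  newtons: 60

```text
time: 19.4
position: [0.4586, -0.2939, 0.0464]
orientation: [-3.14, 0.003, -2.987]
ft_force: [0.1, -0.3, 7.3]
grip_width: 0.0203
```

```bash
python3 - <<'E'
from lib import *
im,c,s=shot('wrist','w19');print(s['position'],np.degrees(s['orientation']),s['grip_width'],s['ft_force'],s['qvel'])
E
```

```text
[ 0.45864899 -0.29392616  0.04644326] [-179.88617097    0.18270532 -171.13327249] 0.02031184596988724 [ 0.14324975 -0.26545134  7.31550027] [ 0.00139685 -0.00199141  0.00136969 -0.00042438  0.00077834  0.00268616
 -0.00210577]
```

arm_command:
  steps:
    - [[0,0,0],[0,0,0.2],-0.8]
    - [[0,0,0],[0,0,0.4],-0.8]
    - [[0,0,0],[0,0,0.6],-0.8]
    - [[0,0,0],[0,0,0.8],-0.8]
    - [[0,0,0],[0,0,1],-0.8]
    - [[0,0,0],[0,0,1],-0.8]
    - [[0,0,0],[0,0,1],-0.8]

```text
time: 20.03
position: [0.4585, -0.2939, 0.197]
orientation: [-3.139, 0.005, -2.987]
ft_force: [0.2, -0.2, -1.5]
grip_width: 0.0205
```

```bash
python3 - <<'E'
from lib import *
im,c,s=shot('wrist','w20');print(s['position'],np.degrees(s['orientation']),s['grip_width'],s['ft_force'],s['wrist_torque'])
E
```

```text
[ 0.45851665 -0.29388867  0.19700489] [-179.83541044    0.28071447 -171.1294924 ] 0.020467521296782514 [ 0.22170647 -0.24755331 -1.54633459] [0.06650421 0.0145982  0.02993459]
```

View pics/w20.png

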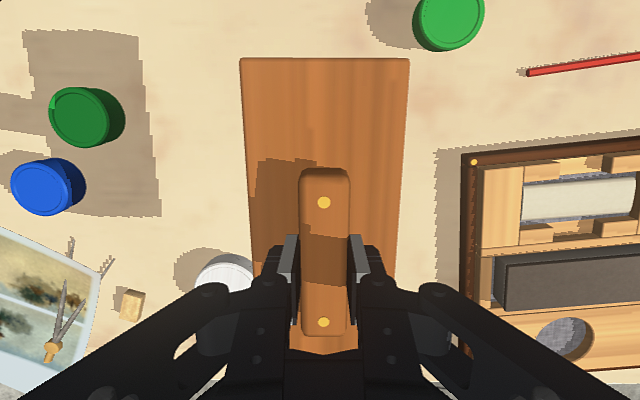

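arm_command:
  steps:
    - [[0,0,-0.08],[0.1,0.1,0.2],-0.8]
    - [[0,0,-0.16],[0.2,0.2,0.2],-0.8]
    - [[0,0,-0.24],[0.3,0.3,0.2],-0.8]
    - [[0,0,-0.32],[0.4,0.5,0.2],-0.8]
    - [[0,0,-0.4],[0.45,0.7,0.2],-0.8]
    - [[0,0,-0.48],[0.45,0.9,0.2],-0.8]
    - [[0,0,-0.55],[0.45,1,0.2],-0.8]
    - [[0,0,-0.63],[0.45,1,0.2],-0.8]
    - [[0,0,-0.7],[0.45,1,0.2],-0.8]
    - [[0,0,-0.78],[0.45,1,0.2],-0.8]
    - [[0,0,-0.86],[0.45,1,0.2],-0.8]
    - [[0,0,-0.935],[0.45,1,0.2],-0.8]
    - [[0,0,-0.935],[0.45,1,0.2],-0.8]

```text
time: 21.17
position: [0.5233, -0.1427, 0.2224]
orientation: [-3.138, -0.001, 1.824]
ft_force: [0.2, -0.7, -2.3]
grip_width: 0.0201
```

arm_command:
  steps:
    - [[0,0,0],[0,0.2,0],-0.8]
    - [[0,0,0],[0,0.4,-0.15],-0.8]
    - [[0,0,0],[0,0.6,-0.3],-0.8]
    - [[0,0,0],[0,0.75,-0.45],-0.8]
    - [[0,0,0],[0,0.75,-0.6],-0.8]
    - [[0,0,0],[0,0.75,-0.65],-0.8]
    - [[0,0,0],[0,0.75,-0.65],-0.8]
    - [[0,0,0],[0,0.75,-0.65],-0.8]

```text
time: 21.83
position: [0.5242, -0.0321, 0.1267]
orientation: [-3.14, 0.001, 1.827]
ft_force: [0.0, 0.2, -1.0]
grip_width: 0.0201
```

```bash
python3 - <<'E'
from lib import *
im,c,s=shot('wrist','w21');print(s['position'],np.degrees(s['orientation']),s['grip_width'],s['ft_force'],s['qvel'])
E
```

```text
[ 0.52421983 -0.03213554  0.12665741] [-1.79919785e+02  3.99940623e-02  1.04697633e+02] 0.02010738382464036 [ 0.02805548  0.19723806 -1.0435765 ] [ 0.00191337 -0.02779772  0.01515412 -0.02148461 -0.00117726  0.00147386
 -0.00820027]
```

View pics/w21.png

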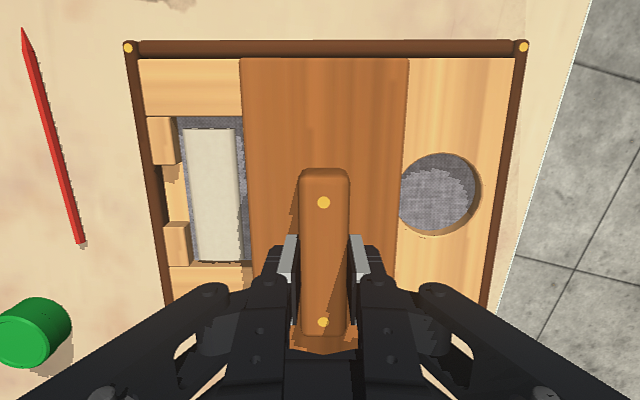

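```bash
python3 - <<'E'
from lib import *
im,c=load('w21')
p0=np.array([.52422,-.03214])
for n,u,z in [('insTL',(138.5,59),.026),('insTR',(515,58.5),.026),('well',(440,196),.026),('cL',(239.5,58.5),.1043),('cR',(409,58.5),.1043)]:
    p=bp(c,u,z)[:2]-p0; print(n,(p@EX).round(4),(p@EY).round(4))
s=monitor.state();print(s['position'],np.degrees(s['orientation']),s['qvel'])
E
```

```text
insTL -0.1164 0.0924
insTR 0.1217 0.0924
well 0.0832 0.0013
cL -0.0343 0.0858
cR 0.0358 0.0857
[ 0.52499888 -0.0323001   0.12748201] [1.79970225e+02 5.35492359e-02 1.04653454e+02] [-0.00153191 -0.01949059  0.00532921 -0.01212463 -0.00287047 -0.00042125
 -0.0067666 ]
```

arm_command:
  steps:
    - [[0,0,0],[0.007,0.006,-0.1],-0.8]
    - [[0,0,0],[0.007,0.006,-0.17],-0.8]
    - [[0,0,0],[0.007,0.006,-0.22],-0.8]
    - [[0,0,0],[0.007,0.006,-0.26],-0.8]
    - [[0,0,0],[0.007,0.006,-0.3],-0.8]
    - [[0,0,0],[0.007,0.006,-0.33],-0.8]
    - [[0,0,0],[0.007,0.006,-0.36],-0.8]
    - [[0,0,0],[0.007,0.006,-0.36],-0.8]
    - [[0,0,0],[0.007,0.006,-0.36],-0.8]

```text
time: 22.63
position: [0.5258, -0.0299, 0.0728]
orientation: [3.141, 0.0, 1.828]
ft_force: [0.3, 0.3, -2.1]
grip_width: 0.0204
```

```bash
python3 - <<'E'
from lib import *
im,c,s=shot('wrist','w22');print(s['position'],np.degrees(s['orientation']),s['grip_width'],s['ft_force'],s['qvel'])
f,c,s=shot('side','s22');cv2.imwrite('pics/z22.png',cv2.resize(f[130:230,250:400],(800,533),interpolation=cv2.INTER_CUBIC))
E
```

```text
[ 0.52578513 -0.02990261  0.07279825] [1.79987578e+02 5.42282349e-03 1.04713074e+02] 0.0204432121074852 [ 0.25881169  0.29487328 -2.05059089] [-0.00223537 -0.00277099  0.00210419  0.00347346 -0.00081888 -0.0003442
 -0.00147594]
```

View pics/w22.png

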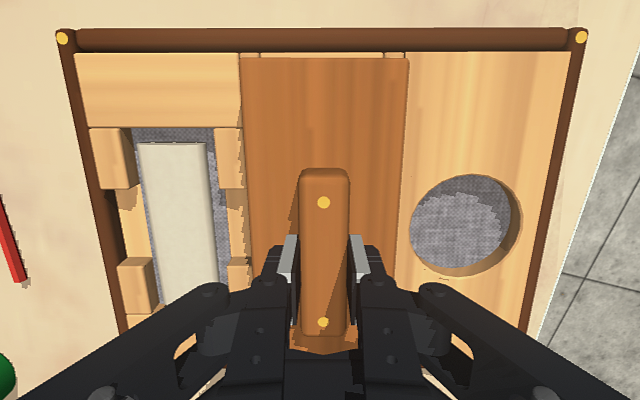

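View pics/z22.png

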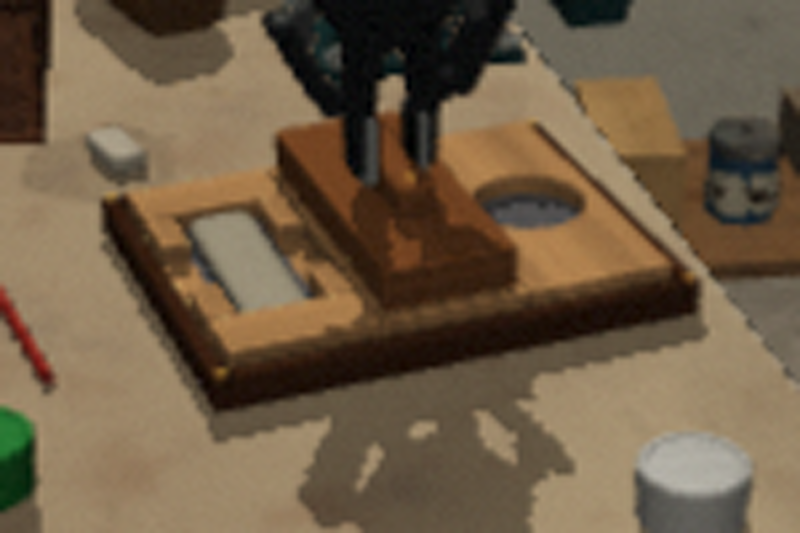

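arm_command:
  steps:
    - [[0,0,0],[0,0,-0.008],-0.8]
    - [[0,0,0],[0,0,-0.008],-0.8]
    - [[0,0,0],[0,0,-0.008],-0.3]
    - [[0,0,0],[0,0,-0.008],-0.1]
    - [[0,0,0],[0,0,-0.008],-0.1]
    - [[0,0,0],[0,0,0.1],-0.1]
    - [[0,0,0],[0,0,0.25],-0.1]
    - [[0,0,0],[0,0,0.5],-0.1]
    - [[0,0,0],[0,0,0.8],-0.1]
    - [[0,0,0],[0,0,1],-0.1]
    - [[0,0,0],[0,0,1],-0.1]

```text
time: 23.65
position: [0.53, -0.0304, 0.2296]
orientation: [3.13, 0.002, 1.827]
ft_force: [1.0, -0.6, -0.1]
grip_width: 0.0384
```

```bash
python3 - <<'E'
from lib import *
im,c,s=shot('wrist','w23');print(s['position'],np.degrees(s['orientation']),s['grip_width'],s['joint_pos'],s['qvel'])
E
```

```text
[ 0.52998269 -0.03042872  0.22963303] [1.79335871e+02 1.05225838e-01 1.04679393e+02] 0.03841734741893919 [-0.45527469  0.30034917  0.55417014  1.90568646 -0.19169358  0.97530458
  0.44142951] [ 0.01336865  0.06429614 -0.02882088  0.06980903 -0.04155422 -0.09526081
  0.04002328]
```

View pics/w23.png

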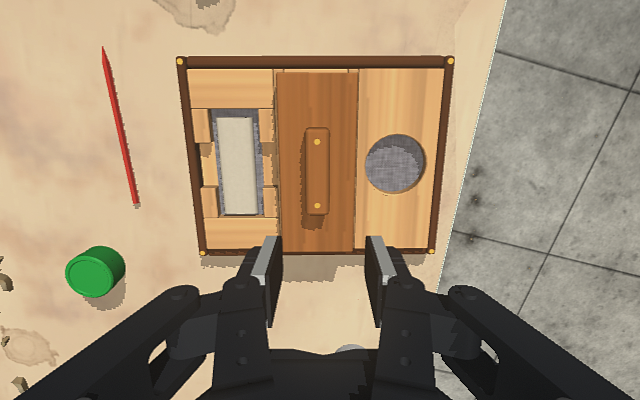

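arm_command:
  steps:
    - [[0,0,-0.08],[0.1,-0.2,0.1],0.5]
    - [[0,0,-0.16],[0.2,-0.4,0.1],0.5]
    - [[0,0,-0.24],[0.3,-0.6,0.1],0.5]
    - [[0,0,-0.32],[0.4,-0.8,0.1],0.5]
    - [[0,0,-0.4],[0.5,-1,0.1],0.5]
    - [[0,0,-0.48],[0.6,-1,0.1],0.5]
    - [[0,0,-0.55],[0.69,-1,0.1],0.5]
    - [[0,0,-0.63],[0.69,-1,0.1],0.5]
    - [[0,0,-0.7],[0.69,-1,0.1],0.5]
    - [[0,0,-0.78],[0.69,-1,0.1],0.5]
    - [[0,0,-0.86],[0.69,-1,0.1],0.5]
    - [[0,0,-0.93],[0.69,-1,0.1],0.5]
    - [[0,0,-1],[0.69,-1,0.1],0.5]
    - [[0,0,-1],[0.69,-1,0.1],0.5]

```text
time: 24.87
position: [0.6285, -0.1793, 0.236]
orientation: [-3.141, 0.003, 0.253]
ft_force: [0.6, -0.6, 0.0]
grip_width: 0.0642
```

arm_command:
  steps:
    - [[0,0,0],[0,-0.25,-0.2],0.5]
    - [[0,0,0],[0,-0.5,-0.35],0.5]
    - [[0,0,0],[0,-0.63,-0.5],0.5]
    - [[0,0,0],[0,-0.63,-0.5],0.5]
    - [[0,0,0],[0,-0.63,-0.5],0.5]
    - [[0,0,0],[0,-0.63,-0.5],0.5]
    - [[0,0,0],[0,-0.63,-0.5],0.5]

```text
time: 25.45
position: [0.63, -0.273, 0.1631]
orientation: [-3.141, -0.001, 0.26]
ft_force: [-0.6, -0.9, 0.4]
grip_width: 0.0642
```

```bash
python3 - <<'E'
from lib import *
im,c,s=shot('wrist','w24');print(s['position'],np.degrees(s['orientation']),s['grip_width'],s['joint_pos'],s['qvel'])
E
```

```text
[ 0.62999556 -0.27303089  0.16309069] [-1.79976205e+02 -6.15066108e-02  1.48927550e+01] 0.06416452208207615 [-0.15846939  0.76031707  0.82684996  1.55314206 -0.60663653  1.09959389
 -0.49748536] [-0.01749439 -0.01467469  0.00284714 -0.00231034  0.00074484  0.00189319
 -0.00585234]
```

View pics/w24.png

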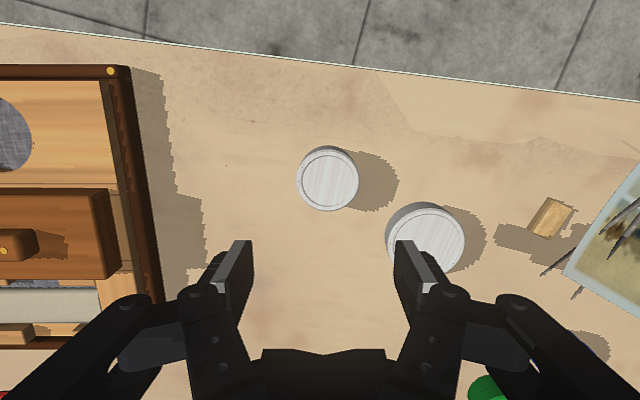

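```bash
python3 - <<'E'
from lib import *
im,c=load('w24')
cv2.imwrite('pics/z24.png',cv2.resize(im[130:285,280:480],(774,600),interpolation=cv2.INTER_CUBIC))
for n,u,z in [('paste',(327.5,179.5),.03),('l',(296,180),.03),('r',(359,180),.03),('wax',(427,240),.024)]:
    p=bp(c,u,z)[:2];d=p-np.array([.63,-.273]);print(n,p.round(4),(d@EX).round(4),(d@EY).round(4))
s=monitor.state();print(s['position'],np.degrees(s['orientation']),s['qvel'])
E
```

```text
paste [ 0.6362 -0.2746] 0.0056 -0.0031
l [ 0.6293 -0.2503] 0.0051 0.0221
r [ 0.6423 -0.2991] 0.0053 -0.0283
wax [ 0.6047 -0.3722] -0.0497 -0.0895
[ 0.63025059 -0.27287772  0.16349923] [-1.79996501e+02 -9.23196609e-02  1.49047532e+01] [-0.00865618 -0.00640664  0.0052401   0.00022642  0.0016679  -0.00366836
 -0.00456217]
```

View pics/z24.png

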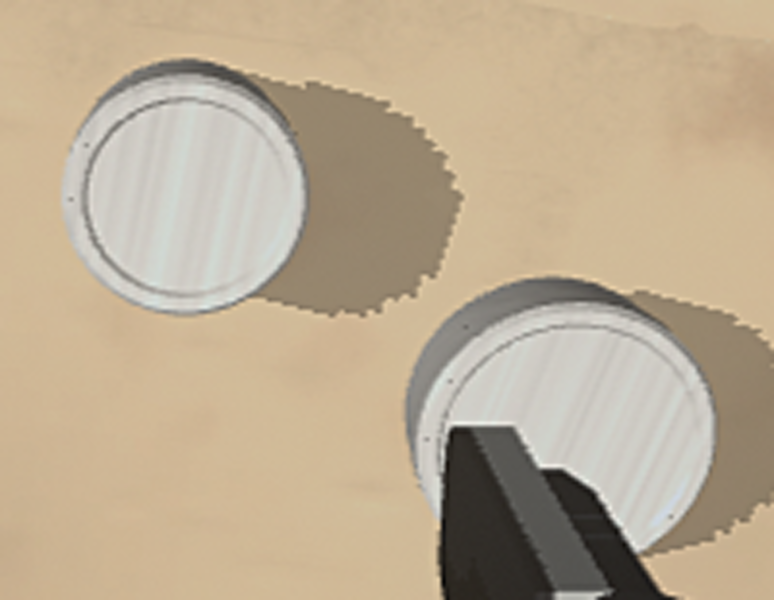

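arm_command:
  steps:
    - [[0,0,0],[0.038,-0.014,-0.2],0.5]
    - [[0,0,0],[0.038,-0.014,-0.4],0.5]
    - [[0,0,0],[0.038,-0.014,-0.6],0.5]
    - [[0,0,0],[0.038,-0.014,-0.75],0.5]
    - [[0,0,0],[0.038,-0.014,-0.82],0.5]
    - [[0,0,0],[0.038,-0.014,-0.86],0.5]
    - [[0,0,0],[0.038,-0.014,-0.86],0.5]
    - [[0,0,0],[0.038,-0.014,-0.86],0.5]

```text
time: 26.17
position: [0.6359, -0.2766, 0.0353]
orientation: [3.14, -0.002, 0.258]
ft_force: [-0.5, -0.4, 0.1]
grip_width: 0.0638
```

```bash
python3 - <<'E'
from lib import *
im,c,s=shot('wrist','w25');print(s['position'],np.degrees(s['orientation']),s['grip_width'],s['ft_force'],s['qvel'])
E
```

```text
[ 0.63587667 -0.27658995  0.03534149] [ 1.79921103e+02 -9.39541738e-02  1.47650343e+01] 0.06384451494419635 [-0.48685683 -0.382563    0.05371535] [ 0.00368262 -0.01396698  0.01399284 -0.00727843  0.00181263 -0.00125236
 -0.00128374]
```

View pics/w25.png

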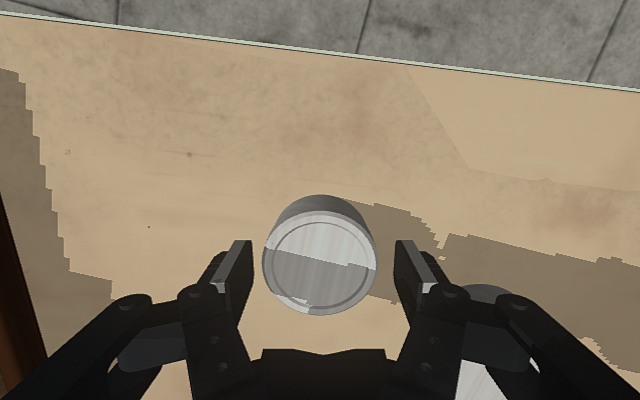

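```bash
python3 - <<'E'
from lib import *
im,c=load('w25')
for u in [(320,263),(262,262),(376,262),(320,315),(320,211)]:
    p=bp(c,u,.03)[:2];d=p-np.array([.63588,-.27659]);print(p.round(4),(d@EX).round(4),(d@EY).round(4))
E
```

```text
[ 0.6366 -0.2749] 0.0011 0.0015
[ 0.6306 -0.2503] 0.0016 0.0268
[ 0.6433 -0.2984] 0.0016 -0.0229
[ 0.6108 -0.2815] -0.0255 0.0016
[ 0.6599 -0.2688] 0.0252 0.0014
```

arm_command:
  steps:
    - [[0,0,0],[0.004,0.01,0],0.4]
    - [[0,0,0],[0.004,0.01,0],0.2]
    - [[0,0,0],[0.004,0.01,0],0]
    - [[0,0,0],[0.004,0.01,0],-0.2]
    - [[0,0,0],[0.004,0.01,0],-0.2]
    - [[0,0,0],[0.004,0.01,0],-0.2]
    - [[0,0,0],[0.004,0.01,0.01],-0.2]
  newtons: 50

```text
time: 26.8
position: [0.6362, -0.2749, 0.0366]
orientation: [3.141, -0.002, 0.257]
ft_force: [0.6, 0.4, -1.0]
grip_width: 0.0495
```

arm_command:
  steps:
    - [[0,0,0],[0,0,0.2],-0.2]
    - [[0,0,0],[0,0,0.4],-0.2]
    - [[0,0,0],[0,0,0.6],-0.2]
    - [[0,0,0],[0,0,0.8],-0.2]
    - [[0,0,0],[0,0,0.8],-0.2]
    - [[0,0,0],[0,0,0.8],-0.2]

```text
time: 27.3
position: [0.6367, -0.2757, 0.1581]
orientation: [3.139, -0.004, 0.257]
ft_force: [-0.5, 0.1, -0.6]
grip_width: 0.0495
```

```bash
python3 - <<'E'
from lib import *
im,c,s=shot('wrist','w26');print(s['position'],np.degrees(s['orientation']),s['grip_width'],s['ft_force'],s['qvel'])
E
```

```text
[ 0.63672612 -0.27567995  0.15809848] [179.85337977  -0.23308564  14.71847444] 0.04954209604323976 [-0.53887379  0.0769388  -0.55900961] [ 0.00324726  0.04403665 -0.03960927  0.04424849 -0.00784728 -0.00320255
  0.00374166]
```

View pics/w26.png

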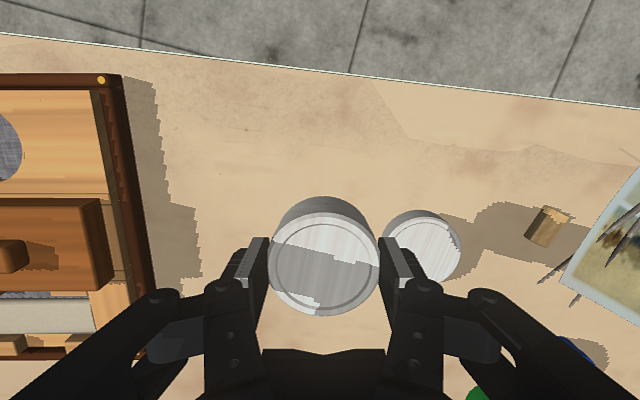

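arm_command:
  steps:
    - [[0,0,0],[-0.05,0.25,0],-0.2]
    - [[0,0,0],[-0.1,0.5,0],-0.2]
    - [[0,0,0],[-0.15,0.75,0],-0.2]
    - [[0,0,0],[-0.2,1,0],-0.2]
    - [[0,0,0],[-0.2,1,0],-0.2]

```text
time: 27.77
position: [0.604, -0.1129, 0.1519]
orientation: [-3.132, 0.004, 0.268]
ft_force: [0.8, 1.2, -1.3]
grip_width: 0.0496
```

arm_command:
  steps:
    - [[0,0,0],[0,0.2,0],-0.2]
    - [[0,0,0],[-0.01,0.45,-0.1],-0.2]
    - [[0,0,0],[-0.01,0.65,-0.2],-0.2]
    - [[0,0,0],[-0.01,0.75,-0.3],-0.2]
    - [[0,0,0],[-0.01,0.75,-0.35],-0.2]
    - [[0,0,0],[-0.01,0.75,-0.35],-0.2]
    - [[0,0,0],[-0.01,0.75,-0.35],-0.2]
    - [[0,0,0],[-0.01,0.75,-0.35],-0.2]

```text
time: 28.43
position: [0.604, -0.0151, 0.1031]
orientation: [3.14, 0.0, 0.254]
ft_force: [-0.4, -0.2, -0.6]
grip_width: 0.0493
```

```bash
python3 - <<'E'
from lib import *
im,c,s=shot('wrist','w27');print(s['position'],np.degrees(s['orientation']),s['grip_width'],s['ft_force'],s['qvel'])
E
```

```text
[ 0.60396779 -0.01513839  0.10313424] [1.79898505e+02 2.52842567e-03 1.45385301e+01] 0.04934977146848986 [-0.3987262  -0.21440259 -0.61562501] [ 0.00144192 -0.01282762  0.00578146 -0.00676103 -0.00388146  0.00118544
 -0.00133831]
```

View pics/w27.png

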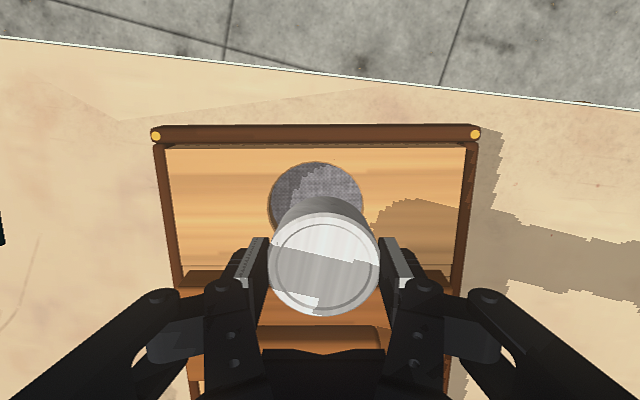

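```bash
python3 - <<'E'
from lib import *
im,c=load('w27')
cv2.imwrite('pics/z27.png',cv2.resize(im[120:330,150:490],(800,494),interpolation=cv2.INTER_CUBIC))
p0=np.array([.60397,-.01514])
for n,u,z in [('TL',(166,149),.026),('TR',(467,149),.026),('wtop',(316,161),.026),('wleft',(268.5,203),.026),('tinc',(323,263),.0978),('tl',(268,263),.0978),('tr',(379,263),.0978),('tb',(323,316),.0978)]:
    p=bp(c,u,z)[:2]-p0; print(n,(p@EX).round(4),(p@EY).round(4))
s=monitor.state();print(s['position'],np.degrees(s['orientation']),s['qvel'])
E
```

```text
TL 0.0397 0.0959
TR 0.0389 -0.0879
wtop 0.0319 0.0044
wleft 0.0047 0.0351
tinc 0.0011 0.0002
tl 0.0012 0.0242
tr 0.001 -0.0243
tb -0.0261 0.0003
[ 0.60423003 -0.01498709  0.1034677 ] [ 1.79913703e+02 -3.86949450e-02  1.45341118e+01] [-0.00337479 -0.00782918 -0.00275239 -0.00373899 -0.00300985  0.00087804
 -0.0012215 ]
```

View pics/z27.png

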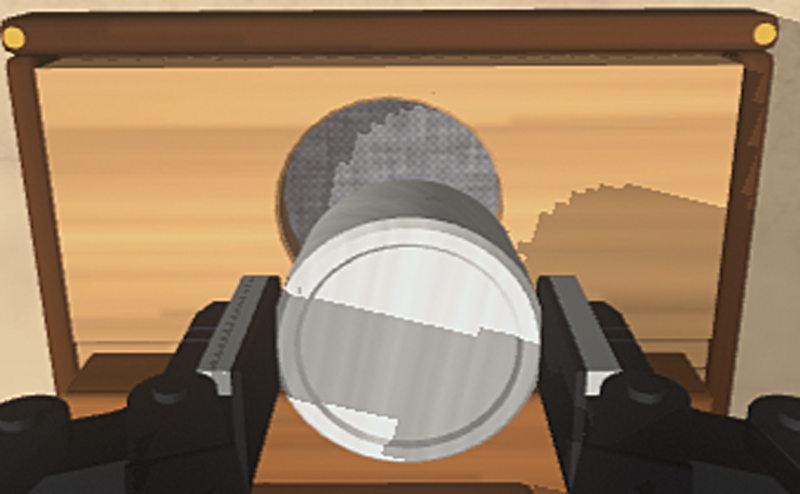

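arm_command:
  steps:
    - [[0,0,0],[-0.01,0.026,-0.08],-0.2]
    - [[0,0,0],[-0.01,0.026,-0.15],-0.2]
    - [[0,0,0],[-0.01,0.026,-0.2],-0.2]
    - [[0,0,0],[-0.01,0.026,-0.24],-0.2]
    - [[0,0,0],[-0.01,0.026,-0.28],-0.2]
    - [[0,0,0],[-0.01,0.026,-0.32],-0.2]
    - [[0,0,0],[-0.01,0.026,-0.35],-0.2]
    - [[0,0,0],[-0.01,0.026,-0.355],-0.2]
    - [[0,0,0],[-0.01,0.026,-0.355],-0.2]

```text
time: 29.23
position: [0.6022, -0.0086, 0.05]
orientation: [-3.141, 0.0, 0.257]
ft_force: [-3.5, 0.5, 5.9]
grip_width: 0.0491
```

```bash
python3 - <<'E'
from lib import *
im,c,s=shot('wrist','w28');print(s['position'],np.degrees(s['orientation']),s['grip_width'],s['ft_force'],s['qvel'])
f,c,s=shot('side','s28');cv2.imwrite('pics/z28.png',cv2.resize(f[130:230,250:400],(800,533),interpolation=cv2.INTER_CUBIC))
E
```

```text
[ 0.60220769 -0.00862654  0.05001233] [-1.79952260e+02  2.05891230e-02  1.47044735e+01] 0.04908680952113411 [-3.45231352  0.50312265  5.90925559] [ 0.0009697  -0.0007636   0.00060261  0.00215841  0.00221082 -0.00467529
 -0.0005029 ]
```

View pics/w28.png

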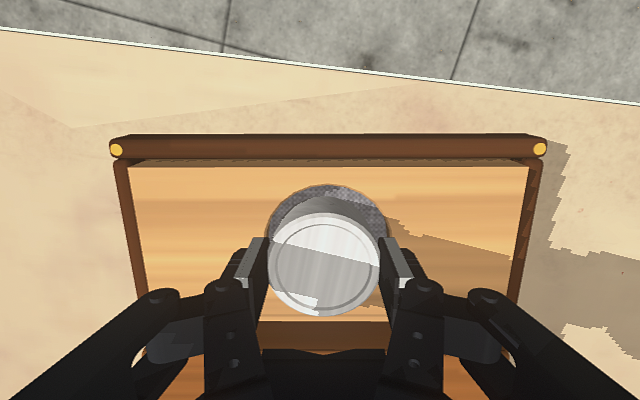

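View pics/z28.png

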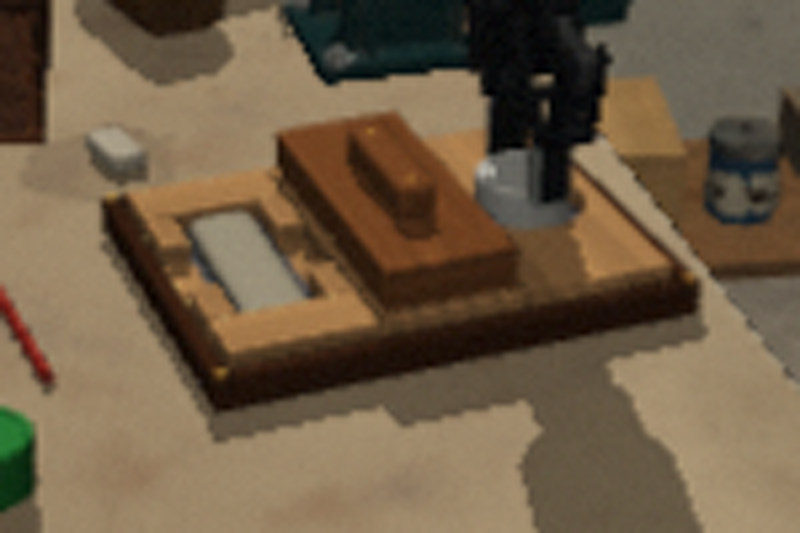

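arm_command:
  steps:
    - [[0,0,0],[0,0,0],0.3]
    - [[0,0,0],[0,0,0],0.45]
    - [[0,0,0],[0,0,0],0.5]
    - [[0,0,0],[0,0,0],0.5]
    - [[0,0,0],[0,0,0.1],0.5]
    - [[0,0,0],[0,0,0.3],0.5]
    - [[0,0,0],[0,0,0.5],0.5]
    - [[0,0,0],[0,0,0.8],0.5]
    - [[0,0,0],[0,0,1],0.5]
    - [[0,0,0],[0,0,1],0.5]
    - [[0,0,0],[0,0,1],0.5]

```text
time: 30.25
position: [0.6041, -0.0088, 0.2031]
orientation: [3.141, -0.006, 0.257]
ft_force: [0.5, 0.4, 0.6]
grip_width: 0.0638
```

arm_command:
  steps:
    - [[0,0,0],[-0.3,0,0.4],0.5]
    - [[0,0,0],[-0.5,0,0.7],0.5]
    - [[0,0,0],[-0.7,0,0.7],0.5]
    - [[0,0,0],[-0.7,0,0.7],0.5]
    - [[0,0,0],[-0.7,0,0.7],0.5]
    - [[0,0,0],[-0.7,0,0.7],0.5]

```text
time: 30.75
position: [0.4966, -0.0075, 0.3048]
orientation: [-3.139, -0.001, 0.258]
ft_force: [-0.0, -0.3, -0.3]
grip_width: 0.0638
```

```bash
python3 - <<'E'
from lib import *
im,c,s=shot('wrist','w29');print(s['position'],np.degrees(s['orientation']),s['grip_width'],s['ft_force'],s['qvel'])
f,c,s=shot('side','s29');cv2.imwrite('pics/z29.png',cv2.resize(f[130:230,250:400],(800,533),interpolation=cv2.INTER_CUBIC))
E
```

```text
[ 0.49661595 -0.00747991  0.30475849] [-1.79830884e+02 -6.70382997e-02  1.47985836e+01] 0.06378485883146966 [-0.00797357 -0.34372112 -0.26059788] [ 0.03460995  0.05877788 -0.0409245  -0.02058977 -0.02692632 -0.01135483
  0.01112954]
```

View pics/w29.png

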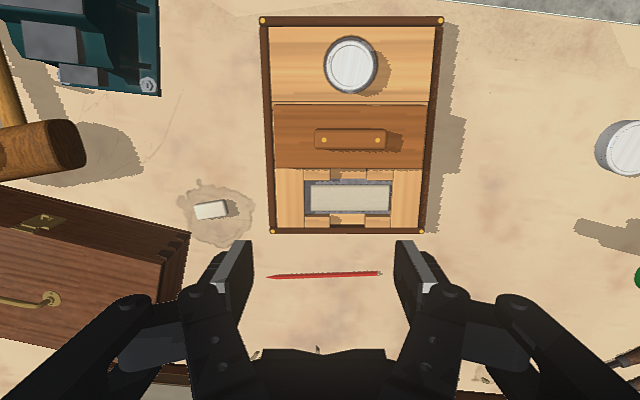

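View pics/z29.png

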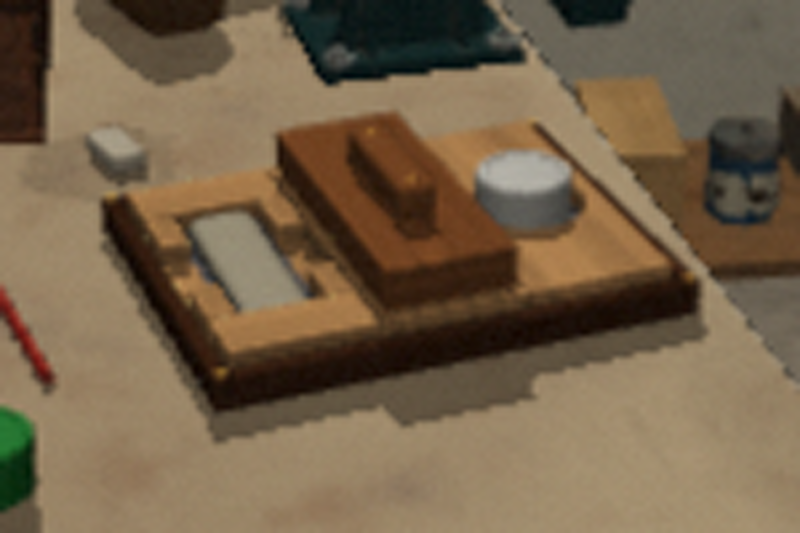

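```bash
python3 - <<'E'
from lib import *
im,c,s=shot('wrist','w30');print(s['position'],s['qvel'].round(3))
cv2.imwrite('pics/z30.png',cv2.resize(im[10:240,250:450],(696,800))[:0] if 0 else cv2.resize(im[10:240,255:450],(508,600),interpolation=cv2.INTER_CUBIC))
f,cs=load('s29')
C=np.array([.5268,-.0308])
t=np.linspace(0,2*np.pi,60)
def draw(img,cam,P,col,sc,off):
    q=((pj(cam,P)-off)*sc).astype(int); cv2.polylines(img,[q],True,col,1)
def rect(ctr,w,h,z,th=TH):
    ex=np.array([np.cos(th),np.sin(th)]);ey=np.array([-ex[1],ex[0]])
    return np.array([[*(ctr+a*w/2*ex+b*h/2*ey),z] for a,b in [(-1,-1),(1,-1),(1,1),(-1,1)]])
def circ(ctr,r,z): return np.c_[ctr[0]+r*np.cos(t),ctr[1]+r*np.sin(t),np.full(60,z)]
for name,img,cam,off,sc in [('ovs',f,cs,np.array([250,130]),5.333),('ovw',im,c,np.array([255,10]),2.6)]:
    h=100 if name=='ovs' else 230; w=150 if name=='ovs' else 195
    b=cv2.resize(img[off[1]:off[1]+h,off[0]:off[0]+w],(int(w*sc),int(h*sc)),interpolation=cv2.INTER_CUBIC)
    draw(b,cam,circ(C+.08*EX,.026,.044),(0,0,255),sc,off)
    draw(b,cam,circ(C+.08*EX,.026,.056),(255,0,0),sc,off)
    draw(b,cam,rect(C,.072,.172,.05),(0,255,0),sc,off)
    draw(b,cam,rect(C,.24,.184,.026),(255,255,0),sc,off)
    draw(b,cam,rect(C-.08*EX,.036,.1,.026),(255,0,255),sc,off)
    cv2.imwrite(f'pics/{name}.png',b)
E
```

```text
[ 0.49742065 -0.00765078  0.30401163] [ 0.019  0.026 -0.01  -0.008  0.002  0.001  0.   ]
```

View pics/ovs.png

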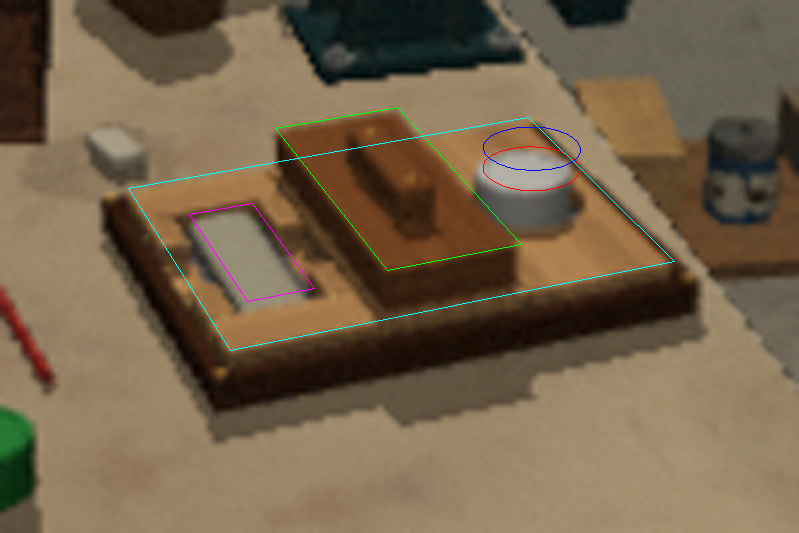

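View pics/ovw.png

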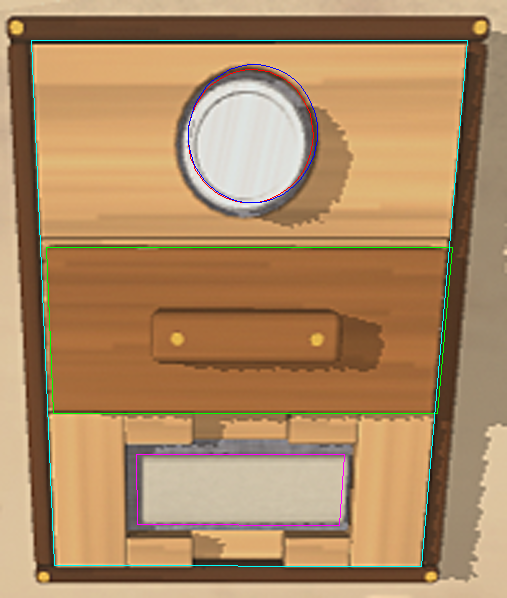

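```bash
python3 - <<'E'
from lib import *
_,c=load('w30')
print('eraser',bp(c,(210,210),.012),'wax',bp(fixed('side'),(374,244.5),.024))
print(ticket.hand_in())
E
```

```text
eraser [0.38349045 0.11852613 0.012     ] wax [ 0.59876355 -0.37368143  0.024     ]
the job is handed in; nothing more can be done
None
```

I put all three kit pieces back in their recesses and set the cover over the oilstone. I handed the job in at about 31 s of the 96 s; no verdict was reported.

**Oilstone:** It went to the floor of its recess, about 3 mm toward the slip-stone side. The tool height at contact and a 13 N upward force both showed it was down. The cover then hid it, so the final overlay could not check it.

**Slip stone, tin and cover:** I drew their expected outlines over the last side and wrist pictures.
- **Cover:** it matches flat and square on the insert, with about 1 mm or so of sideways error.
- **Slip stone:** its outline matches it lying on the felt.
- **Paste tin:** it matches the fully-down height, 3–4 mm off centre, which is inside the 8 mm limit.

**Wax tin and eraser:** In the last check both measured within about 4 mm of where they started, which is within what the cameras can resolve.

**Disagreement in the readings:** The measured tool position sometimes differed from the commanded one by 2–4 mm, and the first distant pictures were off by a similar amount. I corrected each placement from a close wrist picture taken above the recess instead.

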